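# Dry-fit the slate caps on the domed shrimp hides

### The arm

A 6-joint arm with a two-finger parallel gripper is mounted at the origin on the work surface. World frame = base frame: x ahead of the robot, y to its left, z up, the work surface at z = 0. Lengths are in mm, angles in rad, forces in N, time in s.
With the tool pointing down it reaches from about 250 to 725 mm from the base axis. Payload 4 kg.
Tool frame: the origin (TCP) lies at the very end of the fingers, on their centre line; the grasp point (between the pads) lies 19 mm behind it (arm.grasp_offset is the z of the grasp point in the tool frame, in mm); z points along the fingers, y is the line along which they close (so a half turn about z gives the same grasp; the last joint's range is limited). The gripper opens to 85 mm and grips with 20 to 120 N. Pads are 22 mm wide; open, the fingers measure 114 mm over their backs; the gripper's body (76 mm by 85 mm) begins 54 mm behind the grasp point. The pads swing forward as they close: fully open they stand 13 mm farther back than shut.
Start: joints at [-1.215, 0.241, 0.005, 1.335, 0, 1.571], TCP at [174.168, -468.684, 206.206] pointing down, gripper open.
Joint ranges: [-2.72, 2.72], [-1.05, 1.87], [-1.09, 1.28], [-1.99, 2.15], [-1.42, 1.44], [-3.14, 3.14]. Speed limits (rad/s): [2.79, 2.79, 3.14, 3.14, 3.14, 3.14].

### API

Orientations are given as a unit quaternion [w, x, y, z].
In Python, from workcell import arm, capture, job gives the robot as it stands.
- The arm moves only by the tool step_arm, never from a script. Its arguments are lists of equal length, an entry for each row: "delta_rot": the turn, a rotation vector about the tool's x, y, z in degrees, a list of three; "linear": the shift along the tool's x, y, z in units of 25 mm (1.0 is 25 mm), a list of three; "claw": the opening, from 0 (shut) to 1 (fully open). A call has 1 to 5 rows; each row is the pose to reach, as a shift and turn from the pose commanded when the call began, along the tool's axes at that moment; what a row does not reach only later rows make up. A row lasts 1/10 s, in which the tool goes at most 50 mm and 8.59 degrees, less where a joint would pass 70% of its speed; a pose out of reach is approached as far as the arm can. A call with a gripper value outside its range is refused whole. The fingers move at their own pace and stop on an object; "force" is the grip in N (left out, the last holds). Time passes only in rows, so rows that repeat a pose let the fingers close. It gives the time, the measured TCP pose, the force, the opening and the grip force at its end, in the units of the state.
- arm.read_state(): the state, without advancing time (a new reading comes with each control period).
- capture(name): name is "scene" or "top" or "wrist"; returns a dict with "image" (420x560x3 uint8, blue, green, red), "mtx" (3x3 intrinsics, pixels), "position" and "rotation" of the camera in the world. Camera axes: x right, y up, looking along -z (the intrinsics and any distortion apply to the point x, -y, -z); pixel columns grow to the right and rows downward; lengths in mm; the calibration is good to about 2 mm. A picture is of the moment at which its call begins. There is no depth.
- job.sign_off(): hands the job in; it is judged then, once.
The state is a dict: "t": time; "joint_pos": joint angles; "qvel": joint speeds; "tau": joint torques, N m; "tcp_pos": TCP position; "tcp_rot": TCP orientation; "force": force on the tool from outside, world axes, zero at the start; "wrist_torque": the same for the moment, N m; "width": finger opening in mm; "finger_force": force on a finger pad.
Only numpy, scipy, OpenCV 4.12 (cv2) and the standard library are available. Lean on these libraries where they do the work, as an engineer would, in place of code of your own. Each camera call takes 0.05 s, during which the arm holds its last target. There are 200 camera calls.

### The job

Dry-fit the aquascape on the cabinet shelf: slide the clamp's jaw well back, then lift out the bonded two-layer slate cap and balance it, upper layer up, centred and nearly level on top of the one large domed hide, and push the empty clamp's jaw fully home again. Balance every plain slate slab on the shelf in the same way, one on each small dome (which slab goes on which small dome does not matter, nor whether before or after the bonded cap). Leave everything at rest, and do not knock over or shove the canister, magnet, breeder box, spatula, vial or bottle.

Things in the scene. Friction and masses are not known exactly. Their poses are not given: they have to be found in the camera images.
- cap1: loose plain slab of dark slate, 60 (its x) x 44 (its y) x 16 (its z) mm, about 110 g, same either way up; origin at the slab's centre, so it reads z = 8 mm lying flat on the shelf and about 51 mm when balanced on a small dome; may be absent
- cap2: loose plain slab of dark slate, 60 (its x) x 44 (its y) x 16 (its z) mm, about 110 g, same either way up; origin at the slab's centre, so it reads z = 8 mm lying flat on the shelf and about 51 mm when balanced on a small dome; may be absent
- cap3: loose plain slab of dark slate, 60 (its x) x 44 (its y) x 16 (its z) mm, about 110 g, same either way up; origin at the slab's centre, so it reads z = 8 mm lying flat on the shelf and about 51 mm when balanced on a small dome; may be absent
- dome1_top (a point): small terracotta shrimp hide fixed to the shelf, a smooth spherical dome 43 mm high and 107 mm across its foot, radius of curvature 55 mm; this point is the very top of the dome
- dome2_top (a point): small terracotta shrimp hide fixed to the shelf, a smooth spherical dome 43 mm high and 107 mm across its foot, radius of curvature 55 mm; this point is the very top of the dome
- dome3_top (a point): small terracotta shrimp hide fixed to the shelf, a smooth spherical dome 43 mm high and 107 mm across its foot, radius of curvature 55 mm; this point is the very top of the dome
- dome_big_top (a point): the one large terracotta hide, fixed to the shelf: smooth spherical dome 58 mm high and 129 mm across its foot, radius of curvature 65 mm; this point is the very top of the dome
- terrace: the bonded two-layer slate cap, loose, about 160 g: lower layer 66 (its x) x 48 (its y) x 12 mm, upper layer 48 (x) x 30 (y) x 16 mm centred on it, 28 mm high in all; origin at the centre of its underside, z up. It starts in the clamp, its x along the clamp's x, its underside 10 mm above the shelf, with about 1 mm of play at each end
- clamp: gluing clamp fixed to the shelf: aluminium base plate 190 x 90 x 10 mm (its x from -120 to +70 mm); origin on the shelf under the middle of the closed clamp space; the fixed jaw stands at +x (x 34 to 60 mm, up to z 32 mm), the sliding jaw at -x; its x axis is the sliding direction
- jaw (a joint): the clamp's sliding jaw (grey block 30 x 60 mm, up to 34 mm high, with a black tab on it), in m: 0 = fully home, grows to 0.045 as the jaw slides along the clamp's -x. Drags with about 3 N of friction and stays where it is left. Its steel lip, 7 mm long, hooks over the lower layer of the part, 2 mm above it, and holds it down until the jaw is slid back
- jaw_tab (a point): middle of the top of the black upright tab on the sliding jaw, 75 mm above the shelf; the tab is 16 mm along the sliding direction, 24 mm across it and stands 41 mm tall above the jaw block; it moves with the jaw
- canister: closed orange food canister, 68 mm across, 85 mm tall, loose bystander; origin under its centre
- magnet: plastic algae magnet, 50 x 38 mm pad 16 mm high with a grip on top, 34 mm in all, loose bystander; origin under its centre
- breeder: clear acrylic breeder box, 90 x 130 x 75 mm, open on top, loose bystander; origin under its centre
- testvial: small white vial, 28 mm across, 60 mm tall, loose bystander; origin under its centre
- spatula: stainless aquascaping spatula lying flat, 260 mm long, loose bystander
- conditioner: white bottle 56 mm across, 130 mm tall, loose bystander; origin under its centre
There are look-alikes about, which are no part of the job. Leave any turquoise or yellow look-alike of the clamp alone.

How it is judged:
By the outcome, as a careful person would: the job done as asked, in the order asked, and still so for the second after the job is handed in, with the robot touching nothing.
Of cap1, cap2, cap3 only 2 to 3 are there at a start; the rules pass over those that are not, and their reading is None.
At some moment in a run one of cap1, cap2, cap3 may be knocked a few centimetres aside while the robot is not near it.
Once in a run the grip may slacken for a moment while it holds something.
It also fails if it takes over 210 s, if anything falls off the work surface, if the arm or the gripper's body presses on something with over 40 N, if the wrist force passes 120 N, or if a joint passes its speed limit or range.

## Working session

There is one attempt and no reset: what is moved stays moved. The work goes in short steps, Python scripts to look and compute and a tool call to move; the robot and the scene stay as the last step left them, time stands still between calls to the robot, and variables do not carry over. Pictures are saved under pics/ and viewed, at most 14 in all, crops included, and the job is handed in when it is done.

Besides the shell and the picture viewer there is one more tool, called as name(argument=value, ...) on one line, values as JSON. step_arm: Moves the arm, as the interface text tells. Its arguments: {"type":"object","properties":{"delta_rot":{"type":"array"},"linear":{"type":"array"},"claw":{"type":"array"},"force":{"type":"number"}},"required":["delta_rot","linear","claw"]}

```bash
mkdir -p pics
cat > h.py <<'E'
import numpy as np, cv2, pickle
from workcell import arm, capture, job
def snap(n, save=None):
    c=capture(n)
    if save: cv2.imwrite(f'pics/{save}.png',c['image']); pickle.dump(dict(c),open(f'pics/{save}.pkl','wb'))
    return c
def load(s): return pickle.load(open(f'pics/{s}.pkl','rb'))
def Rm(c):
    r=np.array(c['rotation'],float)
    if r.shape==(3,3): return r
    from scipy.spatial.transform import Rotation as R
    return R.from_quat([r[1],r[2],r[3],r[0]]).as_matrix()
def ray(c,u,v):
    p=cv2.undistortPoints(np.array([[[u,v]]],float),np.array(c['mtx']),c['dist'] if 'dist' in c else None)[0,0]
    return np.array(c['position'],float), Rm(c)@np.array([p[0],-p[1],-1.])
def onz(c,u,v,z):
    o,d=ray(c,u,v); return (o+d*(z-o[2])/d[2]).round(1)
def proj(c,P):
    q=Rm(c).T@(np.array(P,float)-np.array(c['position'])); K=np.array(c['mtx'])
    return (K@np.array([q[0],-q[1],-q[2]])/-q[2])[:2].round(1)
E
python3 - <<'E'
from h import *
for n in('scene','top','wrist'):
    c=snap(n,n+'0'); print(n,[ (k,np.array(v).round(3).tolist()) for k,v in c.items() if k!='image'])
s=arm.read_state();print(s); print(arm.grasp_offset)
E
```

```text
scene [('mtx', [[502.198, 0.0, 277.235], [0.0, 502.198, 200.82], [0.0, 0.0, 1.0]]), ('position', [1410.167, -175.984, 837.063]), ('rotation', [0.73, 0.344, 0.251, 0.535])]
top [('mtx', [[469.562, 0.0, 281.518], [0.0, 469.562, 211.334], [0.0, 0.0, 1.0]]), ('position', [388.99, 86.273, 1416.497]), ('rotation', [0.712, 0.04, -0.039, -0.7])]
wrist [('mtx', [[369.358, 0.0, 280.408], [0.0, 369.358, 216.079], [0.0, 0.0, 1.0]]), ('position', [236.403, -444.117, 373.733]), ('rotation', [0.814, -0.109, 0.078, -0.566])]
{'t': 0.15, 'joint_pos': array([-1.21499712e+00,  2.41229029e-01,  4.04166630e-03,  1.33519282e+00,
       -9.44434477e-06,  1.57079502e+00]), 'qvel': array([-0.0021741 , -0.00283853,  0.0053207 ,  0.00148037,  0.00020782,
       -0.00088299]), 'tau': array([-4.17572637e-04, -3.72634363e+01,  2.52638751e+01,  1.23262312e-02,
       -5.17186993e-05, -1.36777911e-05]), 'tcp_pos': array([ 173.98852675, -468.20526756,  205.52597988]), 'tcp_rot': array([-7.78594906e-04,  9.84217130e-01,  1.76963310e-01, -1.44789049e-04]), 'force': array([-0.29840573, -0.51676477,  0.08252196]), 'wrist_torque': array([-0.00633824, -0.01649289,  0.01801795]), 'finger_force': 0.0, 'width': 85.4486183720685}
-18.700000000000003
```

View pics/scene0.png

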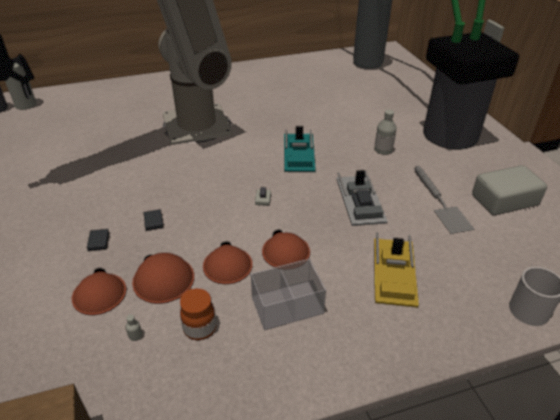

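View pics/top0.png

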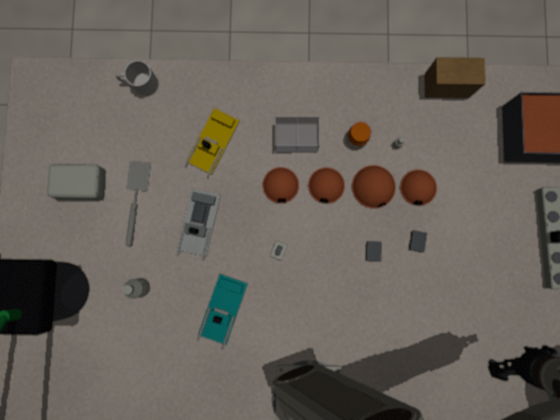

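The scene view shows four red domes and two dark slabs, at (98,239) and (153,219). It also has three clamps: turquoise at (299,150), aluminium grey at (361,197) and yellow at (395,268). In the top view the same clamps are at (222,310), (198,225) and (213,141). The grey aluminium one fits the description, because the turquoise and yellow ones are look-alikes. I'll confirm in an enlarged crop and measure the colours.

Run:
```python
from h import *
t=load('top0'); s=load('scene0')
a=cv2.resize(t['image'][175:275,160:260],(400,400),interpolation=cv2.INTER_CUBIC)
b=cv2.resize(s['image'][160:230,325:395],(400,400),interpolation=cv2.INTER_CUBIC)
cv2.imwrite('pics/crop1.png',np.hstack([a,b]))
hsv=cv2.cvtColor(t['image'],cv2.COLOR_BGR2HSV)
red=cv2.inRange(hsv,(0,120,50),(14,255,255))
for c in cv2.findContours(red,0,2)[0]:
    if cv2.contourArea(c)>300:
        h=cv2.convexHull(c);(x,y),r=cv2.minEnclosingCircle(h);print('red',x,y,r,cv2.contourArea(c),onz(t,x,y,0), 'scale', r/469.5*1416)
dk=cv2.inRange(t['image'],(0,0,0),(85,80,75))
for c in cv2.findContours(dk,0,2)[0]:
    A=cv2.contourArea(c)
    if 20<A<900:
        (x,y),(w,hh),an=cv2.minAreaRect(c);print('dark',round(x),round(y),round(w,1),round(hh,1),round(an),A,onz(t,x,y,16), t['image'][int(y),int(x)])
```

```text
red 417.9210510253906 187.15789794921875 18.050601959228516 907.5 [ 629.7 -325.1    0. ] scale 54.44015415179463
red 325.8568420410156 185.0814971923828 17.88054847717285 901.0 [631.3 -44.1   0. ] scale 53.92727719632962
red 280.2682800292969 184.85365295410156 17.768810272216797 892.0 [629.6  95.2   0. ] scale 53.590277626110726
red 373.21697998046875 186.44338989257812 21.513107299804688 1337.5 [ 629.6 -188.7    0. ] scale 64.88298176043331
red 359.23333740234375 133.23333740234375 12.202924728393555 379.5 [ 795.5 -146.2    0. ] scale 36.80370908499526
red 541.0 123.0 34.13219451904297 1992.5 [ 837.7 -709.6    0. ] scale 102.94182628107528
dark 217 319 10.1 8.5 18 71.0 [225.8 273.3  16. ] [15 13 15]
dark 143 287 17.8 11.6 80 110.0 [315.7 493.7  16. ] [56 62 61]
dark 556 278 10.0 6.0 90 42.0 [ 362.4 -724.    16. ] [62 60 60]
dark 555 258 9.0 8.0 90 60.0 [ 422.7 -723.9   16. ] [63 60 61]
dark 278 250 4.3 8.9 22 27.0 [430.7  98.6  16. ] [64 61 62]
dark 373 251 18.0 14.0 90 251.5 [ 432.6 -184.1   16. ] [65 64 61]
dark 417 241 15.7 19.3 10 264.5 [ 464.4 -316.2   16. ] [62 61 58]
dark 55
[... 313 characters left out ...]
rk 411 191 33.7 15.9 69 138.5 [ 616.2 -298.1   16. ] [27 45 88]
dark 273 190 33.1 14.5 60 82.5 [611.3 116.9  16. ] [27 48 93]
dark 367 190 41.1 25.5 65 208.5 [ 614.7 -166.5   16. ] [28 48 93]
dark 85 193 28.4 57.8 57 308.5 [591.5 683.4  16. ] [106 116 114]
dark 396 144 8.0 8.0 90 42.5 [ 759.2 -255.7   16. ] [59 65 64]
dark 206 146 10.3 9.4 27 66.0 [744.5 325.2  16. ] [11 10 11]
dark 353 142 21.4 14.6 35 186.5 [ 764.3 -124.6   16. ] [ 4 24 53]
dark 276 143 31.1 14.9 56 48.0 [757.4 109.6  16. ] [ 96  97 100]
dark 297 121 6.0 40.0 90 162.0 [826.1  47.2  16. ] [71 72 75]
dark 138 86 23.3 39.3 82 339.0 [929.8 540.9  16. ] [111 114 117]
dark 136 70 16.7 22.4 61 254.5 [979.8 549.8  16. ] [50 51 53]
```

View pics/crop1.png

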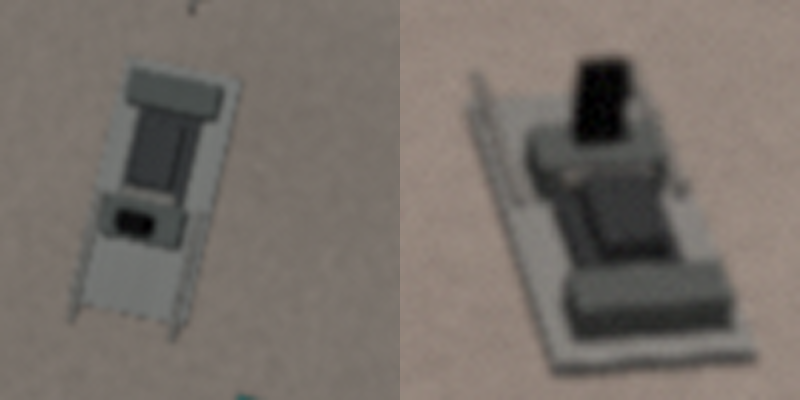

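The enlarged crop shows the aluminium clamp holding the dark two-layer cap, with its black tab on the robot side and its fixed jaw on the far side. That's the one meant. Only two slabs are present, at about (432,-184) and (464,-316). I'm moving now to look at them from close by.

step_arm(delta_rot=[[0, 0, 8], [0, 0, 16], [0, 0, 20.4], [0, 0, 20.4], [0, 0, 20.4]], linear=[[2, -1, -0.4], [4, -2, -0.8], [6, -3, -1], [8, -4, -1], [9.6, -4.8, -1]], claw=[1, 1, 1, 1, 1])

```text
t: 0.65
tcp_pos: [339.4, -291.4, 231.0]
tcp_rot: [0.0, 1.0, -0.001, 0.0]
force: [1.7, -0.8, 0.1]
width: 85.2
finger_force: 0.0
```

step_arm(delta_rot=[[0, 0, 0], [0, 0, 0], [0, 0, 0]], linear=[[0, 0, 0], [0, 0, 0], [0, 0, 0]], claw=[1, 1, 1])

```text
t: 0.95
tcp_pos: [337.8, -293.3, 230.5]
tcp_rot: [-0.0, 1.0, -0.0, -0.0]
force: [0.2, 0.0, 0.6]
width: 85.6
finger_force: 0.0
```

```bash
cat >> h.py <<'E'
from scipy.spatial.transform import Rotation as R
def st():
    s=arm.read_state(); w,x,y,z=s['tcp_rot']; M=R.from_quat([x,y,z,w]).as_matrix()
    return s,np.array(s['tcp_pos']),M
def yaw(M): return np.degrees(np.arctan2(M[1,0],M[0,0]))
def go(xyz=None,yw=None):
    """print delta for step_arm: units & deg"""
    s,p,M=st(); xyz=p if xyz is None else xyz
    d=M.T@(np.array(xyz,float)-p)/25
    yw=yaw(M) if yw is None else yw
    T=R.from_euler('z',yw,degrees=True).as_matrix()@np.diag([1,-1,-1.])
    print('t %.1f tcp %s yaw %.1f w %.1f ff %.1f F %s q %s'%(s['t'],p.round(1),yaw(M),s['width'],s['finger_force'],np.round(s['force'],1),np.round(s['joint_pos'],2)))
    print(' lin',d.round(3),'rot',np.degrees(R.from_matrix(M.T@T).as_rotvec()).round(2))
def blobs(c,mask,z,amin,amax=1e9):
    out=[]
    for k in cv2.findContours(mask,0,cv2.CHAIN_APPROX_NONE)[0]:
        A=cv2.contourArea(k)
        if amin<A<amax:
            P=np.array([onz(c,u,v,z)[:2] for u,v in k[:,0]],np.float32)
            (x,y),(w,h),a=cv2.minAreaRect(P); (u,v),r=cv2.minEnclosingCircle(P)
            px=k[:,0].mean(0).round()
            out.append((px.tolist(),A,[round(float(q),1) for q in (x,y,w,h,a)],[round(float(q),1) for q in(u,v,r)]))
    return out
E
python3 - <<'E'
from h import *
go((380,-250,230),0)
c=snap('wrist','w1'); print(np.array(c['position']).round(1),Rm(c)@[0,0,-1]); _,p,M=st(); print('tcp px',proj(c,p)); print('axis hits',onz(c,280,216,0))
im=c['image']; hsv=cv2.cvtColor(im,cv2.COLOR_BGR2HSV)
print('dark')
for b in blobs(c,cv2.inRange(im,(0,0,0),(85,80,75)),16,600): print(b)
print('red')
for b in blobs(c,cv2.inRange(hsv,(0,110,30),(16,255,255)),0,600): print(b)
E
```

```text
t 0.9 tcp [ 337.8 -293.3  230.5] yaw -0.1 w 85.6 ff 0.0 F [0.2 0.  0.6] q [-0.71  0.13 -0.07  1.37 -0.    2.43]
 lin [ 1.685 -1.733  0.02 ] rot [-0.    0.05 -0.06]
[ 404.5 -292.5  398.8] [-0.26637018  0.0013401  -0.96386987]
tcp px [283.3 256.5]
axis hits [ 294.4 -291.5    0. ]
dark
([223.0, 304.0], 48360.0, [192.2, -290.2, 708.7, 320.9, 90.0], [31.8, -290.1, 354.4])
([175.0, 87.0], 2801.5, [429.4, -188.6, 45.2, 59.5, 87.4], [430.0, -188.3, 35.6])
([308.0, 52.0], 2964.5, [461.0, -318.7, 44.0, 60.1, 80.7], [461.2, -318.6, 36.4])
red
```

View pics/w1.png

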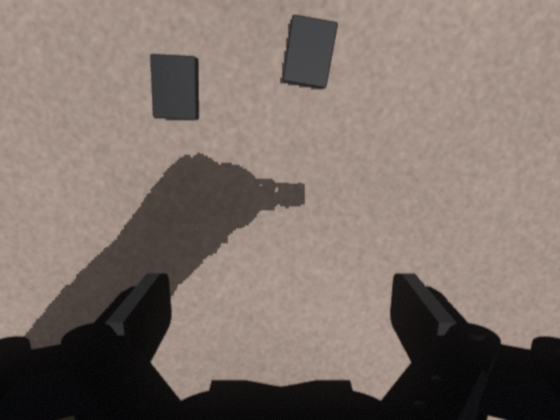

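The two slabs show at pixels (175,87) and (308,52), and their outlines fit 60 x 44 mm. I'll centre on slab 1 so that its view matches the dome's view later.

step_arm(delta_rot=[[0, 0, 2.6], [0, 0, 2.6], [0, 0, 2.6], [0, 0, 2.6], [0, 0, 2.6]], linear=[[0, -1.5, 0], [0, -3, 0], [0, -4.16, 0], [0, -4.16, 0], [0, -4.16, 0]], claw=[1, 1, 1, 1, 1])

```text
t: 1.5
tcp_pos: [338.1, -189.8, 230.9]
tcp_rot: [0.0, 1.0, -0.024, 0.0]
force: [0.9, 0.3, -0.8]
width: 85.5
finger_force: 0.0
```

```bash
cat >> h.py <<'E'
def slabs(z=16,name='wrist',save=None,thr=(85,80,75)):
    c=snap(name,save); im=c['image']
    for b in blobs(c,cv2.inRange(im,(0,0,0),thr),z,600,8000): print(' slab',b)
    return c
E
python3 - <<'E'
from h import *
c=slabs(save='w2'); 
im=c['image']
# top face only: corners pixel profile
k=max([k for k in cv2.findContours(cv2.inRange(im,(0,0,0),(85,80,75))[:200],0,1)[0]],key=cv2.contourArea)
print(cv2.boundingRect(k)); x,y,w,h=cv2.boundingRect(k)
print(im[y-3:y+h+4,x+w//2].sum(1)); print(im[y+h//2,x-3:x+w+4].sum(1))
go((430,-188.5,60),-2.6)
E
```

```text
slab ([274.0, 88.0], 2636.0, [429.3, -186.0, 43.2, 57.9, 87.6], [429.8, -185.9, 35.4])
 slab ([408.0, 46.0], 3244.5, [461.0, -316.4, 47.7, 60.7, 80.8], [461.1, -317.1, 37.2])
(379, 10, 61, 72)
[436 431 403 330 221 189 203 197 202 202 203 200 200 205 201 196 196 194
 201 198 202 200 205 204 204 202 206 205 199 200 198 203 199 207 200 200
 204 199 202 202 206 200 202 210 205 206 205 199 207 203 202 199 203 206
 200 206 211 205 205 207 211 207 204 212 214 209 202 204 204 209 179 152
 114 110 159 225 334 418 436]
[452 463 457 458 453 419 303 242 192 122  84  81 100 139 178 203 209 215
 207 216 213 207 208 202 210 205 208 206 197 202 200 202 202 202 202 200
 204 197 193 202 201 202 201 200 199 197 201 198 197 193 195 195 197 197
 184 189 193 227 336 425 459 465 470 473 465 468 464 464]
t 1.6 tcp [ 338.3 -190.2  230.9] yaw -2.7 w 85.4 ff 0.0 F [-0.  -0.5  0.1] q [-0.51  0.01 -0.2   1.36 -0.    2.68]
 lin [ 3.659 -0.247  6.838] rot [ 0.04 -0.03 -0.14]
```

step_arm(delta_rot=[[0, 0, 0], [0, 0, 0], [0, 0, 0], [0, 0, 0], [0, 0, 0]], linear=[[1.6, -0.35, 1], [3.2, -0.35, 2.4], [3.64, -0.35, 4.2], [3.64, -0.35, 6], [3.64, -0.35, 6.84]], claw=[1, 1, 1, 1, 1])

```text
t: 2.05
tcp_pos: [427.2, -184.7, 55.2]
tcp_rot: [-0.001, 1.0, -0.024, -0.003]
force: [-0.6, 0.2, 0.1]
width: 85.5
finger_force: 0.0
```

step_arm(delta_rot=[[0, 0, 0], [0, 0, 0], [0, 0, 0]], linear=[[0, 0, 0.8], [0, 0, 1.4], [0, 0, 1.4]], claw=[1, 1, 1])

```text
t: 2.35
tcp_pos: [427.7, -185.1, 22.3]
tcp_rot: [-0.001, 1.0, -0.024, -0.002]
force: [-0.2, -1.3, 0.3]
width: 85.2
finger_force: 0.0
```

Run:
```python
from h import *
go((429.5,-186,1.5),-2.6)
```

```text
t 2.4 tcp [ 427.7 -185.1   22.3] yaw -2.8 w 85.2 ff 0.0 F [-0.2 -1.3  0.3] q [-0.41  0.35 -0.37  0.86 -0.    2.78]
 lin [0.08  0.035 0.831] rot [-0.09  0.28 -0.18]
```

step_arm(delta_rot=[[0, 0.25, 0], [0, 0.25, 0], [0, 0.25, 0], [0, 0.25, 0], [0, 0.25, 0]], linear=[[0.08, 0.03, 0.5], [0.08, 0.03, 0.83], [0.08, 0.03, 0.83], [0.08, 0.03, 0.83], [0.08, 0.03, 0.83]], claw=[1, 1, 0.4, 0.4, 0.3], force=30)

```text
t: 2.85
tcp_pos: [432.3, -185.4, 4.7]
tcp_rot: [0.0, 1.0, -0.023, 0.003]
force: [-1.2, 0.2, 0.9]
width: 44.2
finger_force: 0.0
```

step_arm(delta_rot=[[0, 0, 0], [0, 0, 0], [0, 0, 0], [0, 0, 0], [0, 0, 0]], linear=[[0, 0, 0], [0, 0, 0], [0, 0, 0], [0, 0, 0], [0, 0, 0]], claw=[0.1, 0.1, 0, 0, 0], force=50)

```text
t: 3.35
tcp_pos: [431.8, -185.0, 4.1]
tcp_rot: [0.0, 1.0, -0.023, 0.002]
force: [-0.9, 0.3, 0.2]
width: -0.1
finger_force: 0.0
```

Run:
```python
from h import *
go((500,-44,150),90)
```

```text
t 3.4 tcp [ 431.8 -185.     4.1] yaw -2.6 w -0.1 ff 0.0 F [-0.9  0.3  0.2] q [-0.41  0.37 -0.39  0.8   0.    2.78]
 lin [ 2.494 -5.759 -5.826] rot [  0.21  -0.2  -92.61]
```

The fingers closed on nothing, so I'll rise a bit and look.

step_arm(delta_rot=[[0, 0, 0], [0, 0, 0], [0, 0, 0], [0, 0, 0], [0, 0, 0]], linear=[[0, 0, -1], [0, 0, -3], [-0.9, 0, -5], [-1.8, 0, -7], [-2.8, 0, -9]], claw=[0, 0.5, 1, 1, 1])

```text
t: 3.85
tcp_pos: [367.0, -181.9, 216.6]
tcp_rot: [0.0, 1.0, -0.023, 0.002]
force: [1.5, -0.2, 0.9]
width: 57.8
finger_force: 0.0
```

Run:
```python
from h import *
c=slabs(save='w3'); go()
c=slabs(name='top',save='t3'); 
im=c['image']
for b in blobs(c,cv2.inRange(im,(0,0,0),(85,80,75)),16,150,400): print(b)
```

```text
slab ([282.0, 114.0], 1409.5, [429.8, -186.1, 43.2, 57.1, 87.4], [429.9, -186.2, 34.6])
 slab ([421.0, 77.0], 3209.5, [461.4, -316.6, 46.9, 59.7, 80.8], [461.6, -316.9, 36.8])
t 3.9 tcp [ 367.1 -183.1  223.9] yaw -2.6 w 65.5 ff 0.0 F [-1.8 -0.6  3.3] q [-0.46  0.04 -0.18  1.33  0.    2.72]
 lin [0. 0. 0.] rot [ 0.28 -0.73 -0.  ]
 slab ([546.0, 385.0], 1987.5, [65.1, -669.5, 97.7, 208.0, 87.2], [64.2, -686.9, 108.6])
 slab ([31.0, 339.0], 6308.0, [174.9, 774.8, 476.7, 259.3, 4.8], [172.6, 831.2, 247.0])
 slab ([544.0, 238.0], 840.5, [482.3, -708.3, 292.7, 64.3, 2.7], [481.7, -695.2, 146.5])
 slab ([526.0, 129.0], 1955.5, [817.4, -663.0, 193.3, 224.3, 89.6], [818.8, -664.1, 146.3])
 slab ([445.0, 85.0], 1067.5, [937.5, -414.6, 184.1, 135.9, 61.4], [942.1, -425.8, 101.5])
([373.0, 251.0], 246.5, [432.6, -184.1, 54.0, 41.8, 0.0], [432.6, -182.6, 33.3])
([203.0, 214.0], 336.5, [527.6, 326.1, 69.2, 118.6, 89.2], [530.3, 321.3, 62.4])
([87.0, 192.0], 289.5, [591.8, 682.2, 87.9, 168.1, 35.9], [619.2, 702.2, 84.5])
([353.0, 141.0], 181.0, [764.4, -123.5, 64.6, 44.4, 53.1], [771.7, -129.4, 33.5])
([138.0, 85.0], 320.5, [929.0, 542.0, 73.2, 122.1, 7.8], [942.6, 544.8, 64.2])
([136.0, 71.0], 247.5, [979.7, 549.8, 53.8, 69.4, 31.8], [973.6, 546.0, 35.2])
```

View pics/w3.png

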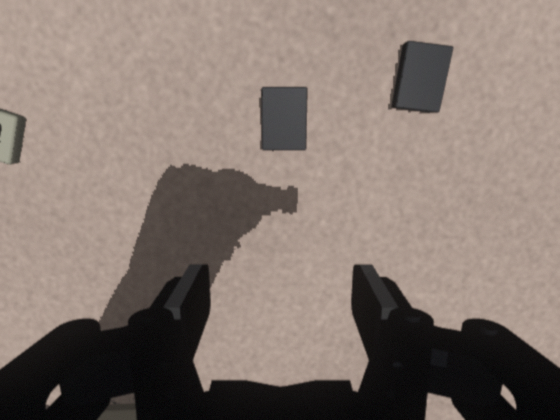

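Slab 1 at (284,118) is unmoved, although the shut fingers stood above its centre at a TCP height of 4 mm. I'll probe it by touch with the fingers closed, after settling.

step_arm(delta_rot=[[0, 0, 0], [0, 0, 0], [0, 0, 0], [0, 0, 0], [0, 0, 0]], linear=[[1, 0, 1.5], [2, 0, 3.5], [2.5, 0, 5.5], [2.5, 0, 7.2], [2.5, 0, 7.2]], claw=[0.5, 0.2, 0, 0, 0])

```text
t: 4.45
tcp_pos: [425.1, -182.2, 28.5]
tcp_rot: [-0.003, 1.0, -0.023, -0.005]
force: [-1.6, -0.1, -0.8]
width: 1.7
finger_force: 0.0
```

step_arm(delta_rot=[[0, 0, 0], [0, 0, 0], [0, 0, 0], [0, 0, 0]], linear=[[0, 0, 0], [0, 0, 0], [0, 0, 0], [0, 0, 0]], claw=[0, 0, 0, 0])

```text
t: 4.85
tcp_pos: [432.6, -185.9, 37.3]
tcp_rot: [0.001, 1.0, -0.023, 0.004]
force: [0.3, -0.4, 0.4]
width: -0.2
finger_force: 0.0
```

Run:
```python
from h import *
go((429.5,-186,20),-2.6)
c=snap('scene','s4'); im=c['image']; _,p,M=st(); u,v=proj(c,p); print(u,v, proj(c,(430,-186,0)))
x,y=int(u),int(v)
cv2.imwrite('pics/s4c.png',cv2.resize(im[y-50:y+50,x-66:x+66],None,fx=6,fy=6,interpolation=cv2.INTER_CUBIC)[:600,:792]); print(x-66,y-50)
```

```text
t 4.8 tcp [ 432.6 -185.9   37.3] yaw -2.6 w -0.2 ff 0.0 F [ 0.3 -0.4  0.4] q [-0.41  0.33 -0.36  0.88  0.    2.78]
 lin [-0.13   0.01   0.693] rot [ 0.1  -0.5  -0.03]
152.0 210.1 [154.1 220.8]
86 160
```

View pics/s4c.png

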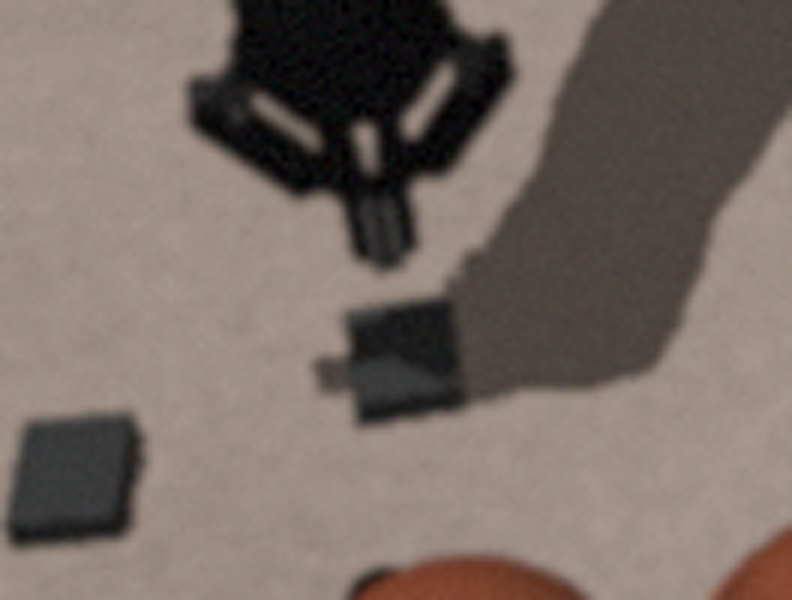

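The fingertips sit at about (150,204) in the scene image, but the reported TCP projects to (152,210). The tips are therefore really some 15–19 mm above the reported TCP. I'll find the offset by touching the slab's top gently.

step_arm(delta_rot=[[0, 0, 0], [0, 0, 0], [0, 0, 0], [0, 0, 0], [0, 0, 0]], linear=[[-0.1, 0, 0.7], [-0.1, 0, 1.32], [-0.1, 0, 1.32], [-0.1, 0, 1.32], [-0.1, 0, 1.32]], claw=[0, 0, 0, 0, 0])

```text
t: 5.4
tcp_pos: [429.5, -185.3, 3.1]
tcp_rot: [0.0, 1.0, -0.023, 0.003]
force: [0.0, 0.4, -0.2]
width: -0.2
finger_force: 0.0
```

step_arm(delta_rot=[[0, 0, 0], [0, 0, 0], [0, 0, 0], [0, 0, 0]], linear=[[0, 0, 0.04], [0, 0, 0.08], [0, 0, 0.08], [0, 0, 0.08]], claw=[0, 0, 0, 0])

```text
t: 5.8
tcp_pos: [428.7, -184.9, 0.1]
tcp_rot: [0.0, 1.0, -0.023, 0.002]
force: [-0.8, -0.1, -0.2]
width: -0.4
finger_force: 0.0
```

step_arm(delta_rot=[[0, 0, 0], [0, 0, 0], [0, 0, 0], [0, 0, 0]], linear=[[0, 0, 0.04], [0, 0, 0.08], [0, 0, 0.08], [0, 0, 0.08]], claw=[0, 0, 0, 0])

```text
t: 6.2
tcp_pos: [428.6, -184.9, -2.0]
tcp_rot: [0.0, 1.0, -0.023, 0.002]
force: [-0.9, -0.4, 1.3]
width: -0.1
finger_force: 0.0
```

step_arm(delta_rot=[[0, 0, 0], [0, 0, 0], [0, 0, 0]], linear=[[0, 0, 0.04], [0, 0, 0.04], [0, 0, 0.04]], claw=[0, 0, 0])

```text
t: 6.5
tcp_pos: [428.6, -184.9, -3.0]
tcp_rot: [0.0, 1.0, -0.023, 0.002]
force: [0.2, 0.1, -0.7]
width: 0.0
finger_force: 0.0
```

step_arm(delta_rot=[[0, 0, 0], [0, 0, 0], [0, 0, 0]], linear=[[0, 0, 0.04], [0, 0, 0.04], [0, 0, 0.04]], claw=[0, 0, 0])

```text
t: 6.8
tcp_pos: [428.6, -184.9, -4.0]
tcp_rot: [0.0, 1.0, -0.023, 0.002]
force: [0.1, 0.1, -0.0]
width: -0.1
finger_force: 0.0
```

step_arm(delta_rot=[[0, 0, 0], [0, 0, 0], [0, 0, 0]], linear=[[0, 0, 0.04], [0, 0, 0.04], [0, 0, 0.04]], claw=[0, 0, 0])

```text
t: 7.1
tcp_pos: [428.6, -184.9, -5.0]
tcp_rot: [0.0, 1.0, -0.023, 0.002]
force: [-0.1, -0.4, 0.8]
width: -0.1
finger_force: 0.0
```

step_arm(delta_rot=[[0, 0, 0], [0, 0, 0], [0, 0, 0]], linear=[[0, 0, 0.04], [0, 0, 0.04], [0, 0, 0.04]], claw=[0, 0, 0])

```text
t: 7.4
tcp_pos: [428.6, -184.9, -6.0]
tcp_rot: [0.0, 1.0, -0.023, 0.002]
force: [0.1, 0.1, 0.4]
width: 0.0
finger_force: 0.0
```

Run:
```python
from h import *
c=snap('scene','s5'); im=c['image']; _,p,M=st(); u,v=proj(c,p); print(p,u,v)
cv2.imwrite('pics/s5c.png',cv2.resize(im[160:260,86:218],None,fx=6,fy=6,interpolation=cv2.INTER_CUBIC))
```

```text
[ 428.6671946  -184.92896415   -5.96281499] 154.9 222.2
```

View pics/s5c.png

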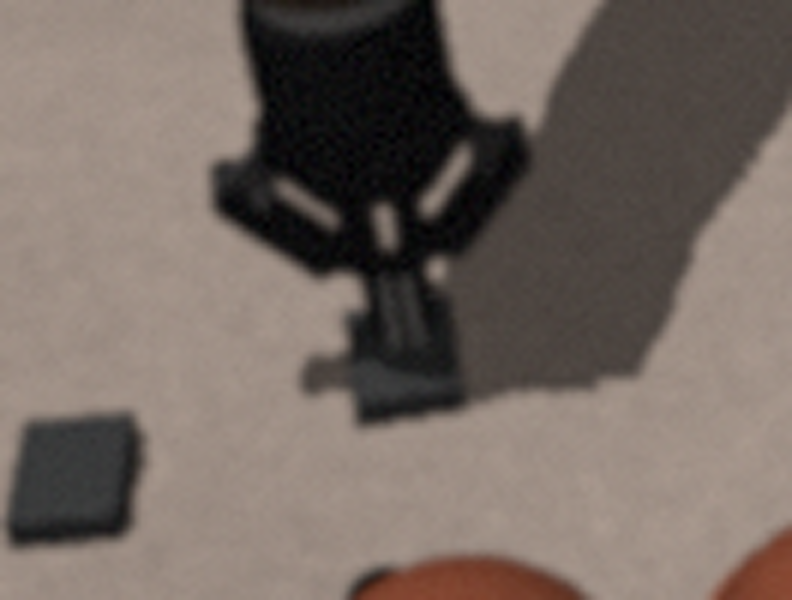

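The tips are at about (153,218), just over the slab's top face. I'll keep lowering them.

step_arm(delta_rot=[[0, 0, 0], [0, 0, 0], [0, 0, 0]], linear=[[0, 0, 0.04], [0, 0, 0.04], [0, 0, 0.04]], claw=[0, 0, 0])

```text
t: 7.75
tcp_pos: [428.7, -184.9, -7.0]
tcp_rot: [0.0, 1.0, -0.023, 0.002]
force: [-0.7, -0.0, 0.5]
width: 0.3
finger_force: 0.0
```

step_arm(delta_rot=[[0, 0, 0], [0, 0, 0], [0, 0, 0]], linear=[[0, 0, 0.04], [0, 0, 0.04], [0, 0, 0.04]], claw=[0, 0, 0])

```text
t: 8.05
tcp_pos: [428.7, -184.9, -8.0]
tcp_rot: [0.0, 1.0, -0.023, 0.002]
force: [-0.9, 0.1, 0.5]
width: -0.0
finger_force: 0.0
```

step_arm(delta_rot=[[0, 0, 0], [0, 0, 0], [0, 0, 0]], linear=[[0, 0, 0.04], [0, 0, 0.04], [0, 0, 0.04]], claw=[0, 0, 0])

```text
t: 8.35
tcp_pos: [428.6, -184.9, -9.0]
tcp_rot: [0.0, 1.0, -0.023, 0.002]
force: [0.4, -0.7, 0.0]
width: -0.4
finger_force: 0.0
```

step_arm(delta_rot=[[0, 0, 0], [0, 0, 0], [0, 0, 0]], linear=[[0, 0, 0.04], [0, 0, 0.04], [0, 0, 0.04]], claw=[0, 0, 0])

```text
t: 8.65
tcp_pos: [428.7, -184.9, -9.1]
tcp_rot: [0.0, 1.0, -0.023, 0.002]
force: [-2.4, 1.3, 9.2]
width: 0.2
finger_force: 4.2
```

step_arm(delta_rot=[[0, 0, 0], [0, 0, 0], [0, 0, 0]], linear=[[0, 0, 0.04], [0, 0, 0.04], [0, 0, 0.04]], claw=[0, 0, 0])

```text
t: 8.95
tcp_pos: [428.7, -184.9, -9.1]
tcp_rot: [0.0, 1.0, -0.023, 0.003]
force: [-5.7, 1.8, 17.0]
width: -0.1
finger_force: 8.4
```

Run:
```python
from h import *
_,p,M=st(); print(p)
c=snap('wrist','w6'); cv2.imwrite('pics/w6c.png',c['image'])
print(proj(c,p),proj(c,p-M[:,2]*18.7),proj(c,p-M[:,2]*37.4))
t=snap('top','t6')
```

```text
[ 428.7304583  -184.93661601   -9.09950797]
[282.5 255.9] [282.7 271.7] [282.9 291.4]
```

View pics/w6c.png

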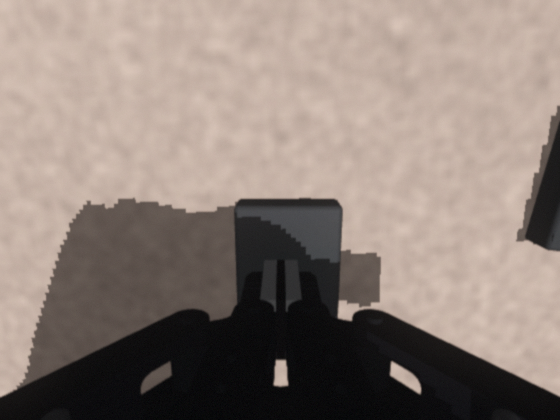

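The shut tips now rest on the slab, at pixel (281,262), and the slab's far edge spans (237,207) to (341,207). Contact came at TCP z = -9.1. I'll check the slab's thickness and the tip offset from this picture.

Run:
```python
from h import *
c=load('w6'); p=np.array([428.73,-184.94,-9.1]); y=np.radians(-2.6)
T=R.from_euler('z',-2.6,degrees=True).as_matrix()@np.diag([1,-1,-1.])
im=c['image'].sum(2)
print('row 225',im[225,228:246], im[225,330:350]); print('col300',im[194:212,300])
for z in(-12,-9,0,8,16): print(z, onz(c,237,225,z),onz(c,341.5,225,z), np.linalg.norm(onz(c,341.5,225,z)-onz(c,237,225,z)), onz(c,290,207,z))
for dx in(0,11):
  for dz in(0,-10,-19,-25,-30): print(dx,dz,proj(c,p+T@[dx,0,dz]))
print(c['position'])
```

```text
row 225 [268 264 263 268 260 247 193 125 107 112 116 118 114 113 110 114 111 114] [239 237 239 241 239 235 239 237 231 217 211 276 433 525 545 545 546 545
 546 550]
col300 [555 552 542 449 273 140 108 109 111 114 113 135 160 187 205 219 225 238]
-12 [ 444.6 -163.6  -12. ] [ 442.2 -214.2  -12. ] 50.656885020695846 [ 452.3 -189.6  -12. ]
-9 [ 445.4 -164.    -9. ] [ 443.1 -213.7   -9. ] 49.75319085244683 [ 453.1 -189.6   -9. ]
0 [ 448.  -165.3    0. ] [ 445.9 -212.3    0. ] 47.046891501989805 [ 455.3 -189.4    0. ]
8 [ 450.4 -166.3    8. ] [ 448.3 -211.     8. ] 44.74930167052888 [ 457.2 -189.3    8. ]
16 [ 452.7 -167.4   16. ] [ 450.7 -209.7   16. ] 42.347254928743595 [ 459.2 -189.2   16. ]
0 0 [282.5 255.9]
0 -10 [282.6 263.8]
0 -19 [282.7 271.7]
0 -25 [282.8 277.5]
0 -30 [282.8 282.7]
11 0 [282.5 234.4]
11 -10 [282.6 241.2]
11 -19 [282.7 248. ]
11 -25 [282.8 253. ]
11 -30 [282.9 257.5]
[ 494.35251978 -187.06548358  159.57812603]
```

step_arm(delta_rot=[[0, 0, 0], [0, 0, 0], [0, 0, 0], [0, 0, 0], [0, 0, 0]], linear=[[0, 0, -0.6], [0, 0, -1.2], [0, 0, -1.2], [0, 0, -1.2], [0, 0, -1.2]], claw=[0, 0.5, 1, 1, 1])

```text
t: 9.55
tcp_pos: [427.9, -184.7, 18.3]
tcp_rot: [-0.0, 1.0, -0.023, 0.002]
force: [-1.1, 0.1, 0.1]
width: 57.7
finger_force: 0.0
```

step_arm(delta_rot=[[0, 0, 0], [0, 0, 0], [0, 0, 0], [0, 0, 0], [0, 0, 0]], linear=[[0, 0, 0.6], [0, 0, 1.2], [0, 0, 1.5], [0, 0, 1.7], [0, 0, 1.7]], claw=[1, 1, 1, 1, 1])

```text
t: 10.05
tcp_pos: [428.1, -184.6, -24.3]
tcp_rot: [-0.0, 1.0, -0.023, 0.001]
force: [0.1, 0.2, 0.1]
width: 85.3
finger_force: 0.0
```

step_arm(delta_rot=[[0, 0, 0], [0, 0, 0], [0, 0, 0], [0, 0, 0], [0, 0, 0]], linear=[[0, 0, 0], [0, 0, 0], [0, 0, 0], [0, 0, 0], [0, 0, 0]], claw=[0.7, 0.5, 0.4, 0.4, 0.4], force=30)

```text
t: 10.55
tcp_pos: [429.5, -185.5, -22.6]
tcp_rot: [0.001, 1.0, -0.023, 0.003]
force: [-0.5, -0.6, 5.1]
width: 43.1
finger_force: 31.5
```

I've gripped slab 1 (width 43, 31 N) with the TCP at z = -22.6. While held, the slab's underside is therefore at TCP z + 22.6. Now I'll lift it and carry it towards the dome at y ≈ -44.

step_arm(delta_rot=[[0, 0, 0], [0, 0, 0], [0, 0, 0], [0, 0, 0], [0, 0, 0]], linear=[[0, 0, -0.2], [0, 0, -0.8], [0, 0, -1.6], [0, 0, -2.6], [0, 0, -3.6]], claw=[0.3, 0.3, 0.3, 0.3, 0.3], force=60)

```text
t: 11.05
tcp_pos: [427.4, -184.3, 66.8]
tcp_rot: [-0.001, 1.0, -0.023, 0.001]
force: [-0.1, 0.5, -1.3]
width: 42.4
finger_force: 62.6
```

step_arm(delta_rot=[[0, 0, -8], [0, 0, -16], [0, 0, -24], [0, 0, -32], [0, 0, -40]], linear=[[1.2, -0.4, -1.2], [2.4, -0.8, -2.4], [3.6, -1.2, -3.6], [4.8, -1.6, -4.8], [6, -2, -6]], claw=[0.3, 0.3, 0.3, 0.3, 0.3])

```text
t: 11.55
tcp_pos: [580.2, -140.9, 218.0]
tcp_rot: [0.0, 0.946, 0.323, 0.002]
force: [1.2, -0.9, -0.6]
width: 42.2
finger_force: 62.7
```

step_arm(delta_rot=[[0, 0, -8], [0, 0, -16], [0, 0, -24], [0, 0, -32], [0, 0, -40]], linear=[[0, 0, 0], [0, 0, 0], [0, 0, 0], [0, 0, 0], [0, 0, 0]], claw=[0.3, 0.3, 0.3, 0.3, 0.3])

```text
t: 12.05
tcp_pos: [579.1, -141.3, 216.3]
tcp_rot: [0.0, 0.779, 0.627, 0.001]
force: [0.1, 1.4, -1.5]
width: 42.3
finger_force: 62.7
```

step_arm(delta_rot=[[0, 0, -8], [0, 0, -12.6], [0, 0, -12.6], [0, 0, -12.6], [0, 0, -12.6]], linear=[[0, 0, 0], [0, 0, 0], [0, 0, 0], [0, 0, 0], [0, 0, 0]], claw=[0.3, 0.3, 0.3, 0.3, 0.3])

```text
t: 12.55
tcp_pos: [579.6, -141.6, 216.9]
tcp_rot: [0.001, 0.708, 0.707, 0.001]
force: [0.1, -0.3, -1.5]
width: 42.4
finger_force: 62.7
```

Run:
```python
from h import *
go((630,-136,230),90)
```

```text
t 12.6 tcp [ 579.6 -141.6  216.9] yaw 89.9 w 42.4 ff 62.7 F [ 0.1 -0.3 -1.5] q [-0.24  0.43  0.3   1.44  0.    1.33]
 lin [ 0.228  2.017 -0.516] rot [ 0.21 -0.01 -0.08]
```

step_arm(delta_rot=[[0, 0, 0], [0, 0, 0], [0, 0, 0], [0, 0, 0], [0, 0, 0]], linear=[[0.1, 0.9, -0.2], [0.23, 2, -0.5], [0.23, 2, -0.5], [0.23, 2, -0.5], [0.23, 2, -0.5]], claw=[0.3, 0.3, 0.3, 0.3, 0.3])

```text
t: 13.05
tcp_pos: [628.9, -136.0, 229.5]
tcp_rot: [0.001, 0.707, 0.707, 0.001]
force: [-0.1, -0.1, -2.3]
width: 42.2
finger_force: 62.7
```

```bash
cat >> h.py <<'E'
def domes(c,amin=1500):
    im=c['image']; hsv=cv2.cvtColor(im,cv2.COLOR_BGR2HSV)
    m=cv2.inRange(hsv,(0,90,25),(18,255,255))
    for k in cv2.findContours(m,0,cv2.CHAIN_APPROX_NONE)[0]:
        if cv2.contourArea(k)<amin: continue
        x,y,w,h=cv2.boundingRect(k); h_=cv2.convexHull(k)[:,0]
        h_=h_[(h_[:,0]>2)&(h_[:,0]<557)&(h_[:,1]>2)]
        P=np.array([onz(c,u,v,0)[:2] for u,v in h_])
        # algebraic circle fit
        A=np.c_[2*P,np.ones(len(P))]; s=np.linalg.lstsq(A,(P**2).sum(1),rcond=None)[0]
        r=np.sqrt(s[2]+s[0]**2+s[1]**2); print(' dome bbox',(x,y,w,h),'ctr',s[:2].round(1),'r',r.round(1),'res',np.abs(np.linalg.norm(P-s[:2],axis=1)-r).max().round(1))
E
python3 - <<'E'
from h import *
go()
c=snap('wrist','w7'); print(np.array(c['position']).round(1)); domes(c)
E
```

```text
t 13.1 tcp [ 628.9 -136.   229.5] yaw 90.0 w 42.2 ff 62.7 F [-0.1 -0.1 -2.3] q [-0.21  0.53  0.5   1.53  0.    1.36]
 lin [0. 0. 0.] rot [0.17 0.   0.  ]
[627.8 -67.9 397.9]
 dome bbox (218, 167, 120, 71) ctr [ 626.4 -188.9] r 67.5 res 1.3
 dome bbox (396, 153, 88, 77) ctr [ 803.8 -149.9] r 46.2 res 7.6
 dome bbox (224, 30, 112, 119) ctr [628.  -44.8] r 57.2 res 0.5
```

View pics/w7.png

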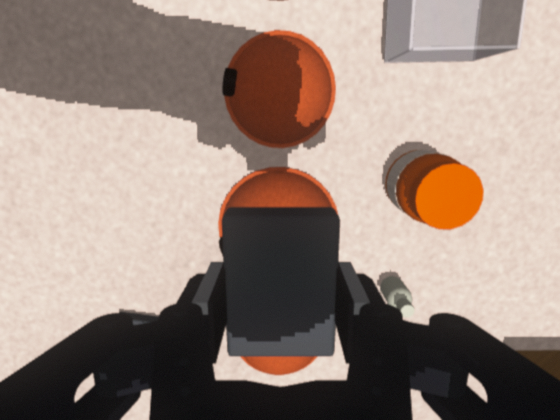

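The slab is held level in the jaws, with its far edge at row 208 and its near edge at about row 340. Dome 2 is at (280,90), partly in the arm's shadow. I'll check how the slab sits in the grip, then place it over (628,-45).

Run:
```python
from h import *
c=load('w7'); im=c['image'].sum(2)
print(im[200:216,280], im[330:362,280]); print(im[270,214:230],im[270,330:346])
for z in(252,260,268,276): print(z,onz(c,280,208,z)[:2],onz(c,280,340,z)[:2],onz(c,223,270,z)[:2],onz(c,338,270,z)[:2])
s=load('scene0'); t=load('top0')
print('top:'); domes(t,600); print('pos'); 
go((628,-44.8,70),90)
```

```text
[297 295 296 296 305 298 263 187 126 107 109 106 113 104 107 113] [128 124 126 123 128 133 151 171 171 175 179 217 248 259 259 266 258 259
 261 253 257 260 258 254 252 254 302 340 349 352 355 351]
[209 208 205 207 199 178 125  91  86  86  90 110 133 131 136 136] [130 132 130 138 130 124 105  80  75  76  91 134 184 200 201 198]
252 [ 628.  -104.6] [ 627.9 -166. ] [ 603.6 -131.8] [ 652.7 -131.9]
260 [ 628.  -102.6] [ 627.9 -160.6] [ 605.  -128.3] [ 651.3 -128.4]
268 [ 628.  -100.6] [ 627.9 -155.2] [ 606.3 -124.8] [ 650.  -124.9]
276 [628.  -98.6] [ 627.9 -149.9] [ 607.6 -121.3] [ 648.6 -121.4]
top:
 dome bbox (400, 170, 37, 35) ctr [ 630.1 -325.4] r 55.5 res 2.3
 dome bbox (308, 167, 37, 36) ctr [632.  -44.6] r 55.3 res 2.4
 dome bbox (262, 167, 37, 36) ctr [630.1  95.1] r 55.4 res 1.4
 dome bbox (352, 165, 44, 43) ctr [ 630.4 -188.7] r 66.2 res 1.4
 dome bbox (522, 94, 38, 59) ctr [ 837.4 -713.5] r 97.3 res 35.6
 dome bbox (425, 58, 60, 40) ctr [ 987.7 -445. ] r 93.1 res 21.4
pos
t 13.1 tcp [ 628.8 -136.1  229.7] yaw 90.0 w 42.3 ff 62.7 F [ 0.2  1.1 -0.5] q [-0.21  0.53  0.5   1.53  0.    1.36]
 lin [ 3.653 -0.057  6.389] rot [ 0.19  0.   -0.05]
```

step_arm(delta_rot=[[0, 0, 0], [0, 0, 0], [0, 0, 0], [0, 0, 0], [0, 0, 0]], linear=[[1.2, 0, 1], [2.4, 0, 2], [3.4, 0, 3], [3.62, 0, 4.5], [3.62, 0, 6]], claw=[0.3, 0.3, 0.3, 0.3, 0.3])

```text
t: 13.6
tcp_pos: [630.2, -44.2, 79.9]
tcp_rot: [0.002, 0.707, 0.708, 0.002]
force: [0.7, -0.7, -1.5]
width: 41.9
finger_force: 62.7
```

step_arm(delta_rot=[[0, 0, 0], [0, 0, 0], [0, 0, 0], [0, 0, 0], [0, 0, 0]], linear=[[0, 0, 0.8], [0, 0, 1.5], [0, 0, 1.5], [0, 0, 1.5], [0, 0, 1.5]], claw=[0.3, 0.3, 0.3, 0.3, 0.3])

```text
t: 14.1
tcp_pos: [631.6, -45.9, 44.2]
tcp_rot: [0.003, 0.707, 0.707, 0.002]
force: [-0.4, -0.3, -1.3]
width: 42.2
finger_force: 62.6
```

Run:
```python
from h import *
go((628.7,-45.6,28),90)
```

```text
t 14.1 tcp [631.6 -45.9  44.2] yaw 90.0 w 42.2 ff 62.6 F [-0.4 -0.3 -1.3] q [-0.07  0.6   0.12  1.08  0.    1.5 ]
 lin [ 0.01  -0.121  0.648] rot [ 0.41  0.02 -0.04]
```

step_arm(delta_rot=[[0.4, 0, 0], [0.4, 0, 0], [0.4, 0, 0], [0.4, 0, 0], [0.4, 0, 0]], linear=[[0, -0.12, 0.3], [0, -0.12, 0.6], [0, -0.12, 0.76], [0, -0.12, 0.76], [0, -0.12, 0.76]], claw=[0.3, 0.3, 0.3, 0.3, 0.3])

```text
t: 14.6
tcp_pos: [627.5, -45.6, 23.1]
tcp_rot: [-0.001, 0.707, 0.707, -0.001]
force: [-0.1, 0.1, -1.7]
width: 42.2
finger_force: 62.7
```

step_arm(delta_rot=[[0, 0, 0], [0, 0, 0], [0, 0, 0]], linear=[[0, 0, 0.04], [0, 0, 0.08], [0, 0, 0.08]], claw=[0.3, 0.3, 0.3])

```text
t: 14.9
tcp_pos: [627.7, -45.6, 21.4]
tcp_rot: [-0.001, 0.707, 0.707, -0.001]
force: [-0.4, 0.5, -0.6]
width: 42.6
finger_force: 62.7
```

Run:
```python
from h import *
go((628.7,-45.6,22),90)
```

```text
t 14.9 tcp [627.7 -45.6  21.4] yaw 90.0 w 42.6 ff 62.7 F [-0.4  0.5 -0.6] q [-0.07  0.62  0.1   1.05 -0.    1.5 ]
 lin [-0.001  0.039 -0.025] rot [-0.15  0.01 -0.02]
```

Force Fz rises a little. I'll continue in 1 mm steps, correcting x by 1 mm.

step_arm(delta_rot=[[-0.1, 0, 0], [-0.1, 0, 0], [-0.1, 0, 0]], linear=[[0, 0.04, 0.02], [0, 0.04, 0.04], [0, 0.04, 0.04]], claw=[0.3, 0.3, 0.3])

```text
t: 15.2
tcp_pos: [629.0, -45.6, 20.6]
tcp_rot: [-0.0, 0.707, 0.707, -0.0]
force: [0.4, -0.7, -1.3]
width: 42.1
finger_force: 62.4
```

step_arm(delta_rot=[[0, 0, 0], [0, 0, 0], [0, 0, 0]], linear=[[0, 0, 0.02], [0, 0, 0.04], [0, 0, 0.04]], claw=[0.3, 0.3, 0.3])

```text
t: 15.5
tcp_pos: [629.0, -45.6, 20.5]
tcp_rot: [0.0, 0.707, 0.707, -0.0]
force: [-1.9, 0.1, 5.3]
width: 42.3
finger_force: 63.3
```

step_arm(delta_rot=[[0, 0, 0], [0, 0, 0], [0, 0, 0]], linear=[[0, 0, 0.02], [0, 0, 0.04], [0, 0, 0.04]], claw=[0.3, 0.3, 0.3])

```text
t: 15.8
tcp_pos: [629.1, -45.6, 20.4]
tcp_rot: [0.0, 0.707, 0.707, 0.0]
force: [-4.0, 1.5, 8.5]
width: 42.4
finger_force: 63.8
```

Contact came at TCP z = 20.5, as predicted, so the slab is seated on the dome. I'll relieve the press, open slowly and rise.

step_arm(delta_rot=[[0, 0, 0], [0, 0, 0], [0, 0, 0], [0, 0, 0], [0, 0, 0]], linear=[[0, 0, -0.05], [0, 0, -0.06], [0, 0, -0.06], [0, 0, -0.06], [0, 0, -0.06]], claw=[0.3, 0.3, 0.5, 0.53, 0.56], force=20)

```text
t: 16.3
tcp_pos: [628.5, -45.6, 19.3]
tcp_rot: [-0.001, 0.707, 0.707, -0.001]
force: [-0.2, -0.4, -1.0]
width: 48.1
finger_force: 0.0
```

step_arm(delta_rot=[[0, 0, 0], [0, 0, 0], [0, 0, 0], [0, 0, 0], [0, 0, 0]], linear=[[0, 0, 0], [0, 0, 0], [0, 0, 0], [0, 0, 0], [0, 0, 0]], claw=[0.6, 0.65, 0.7, 0.8, 0.9])

```text
t: 16.8
tcp_pos: [628.7, -45.6, 19.9]
tcp_rot: [-0.0, 0.707, 0.707, -0.0]
force: [0.2, -0.9, -0.8]
width: 76.5
finger_force: 0.0
```

step_arm(delta_rot=[[0, 0, 0], [0, 0, 0], [0, 0, 0], [0, 0, 0], [0, 0, 0]], linear=[[0, 0, -0.5], [0, 0, -1.5], [0, 0, -3], [-1.5, 0, -4.5], [-3.2, 0, -6]], claw=[1, 1, 1, 1, 1])

```text
t: 17.3
tcp_pos: [629.3, -117.8, 166.6]
tcp_rot: [0.001, 0.706, 0.708, 0.0]
force: [0.7, -0.3, 0.6]
width: 85.3
finger_force: 0.0
```

step_arm(delta_rot=[[0, 0, 0], [0, 0, 0], [0, 0, 0]], linear=[[-0.3, 0, -1], [-0.5, 0, -2.2], [-0.5, 0, -2.2]], claw=[1, 1, 1])

```text
t: 17.6
tcp_pos: [631.3, -132.6, 225.1]
tcp_rot: [0.004, 0.708, 0.706, 0.003]
force: [0.6, 0.6, 0.7]
width: 85.6
finger_force: 0.0
```

Run:
```python
from h import *
go()
c=snap('wrist','w8'); print(np.array(c['position']).round(1))
for b in blobs(c,cv2.inRange(c['image'],(0,0,0),(95,90,85)),59,900,20000): print(b)
```

```text
t 17.6 tcp [ 631.3 -132.6  225.1] yaw 89.9 w 85.6 ff 0.0 F [0.6 0.6 0.7] q [-0.21  0.53  0.48  1.51 -0.    1.37]
 lin [0. 0. 0.] rot [0.56 0.15 0.  ]
[629.1 -64.  393.3]
([410.0, 181.0], 1398.5, [750.5, -123.8, 57.6, 47.5, 62.8], [757.9, -127.9, 32.4])
([270.0, 97.0], 7780.5, [620.2, -50.0, 80.4, 94.2, 20.5], [625.3, -49.2, 48.8])
```

View pics/w8.png

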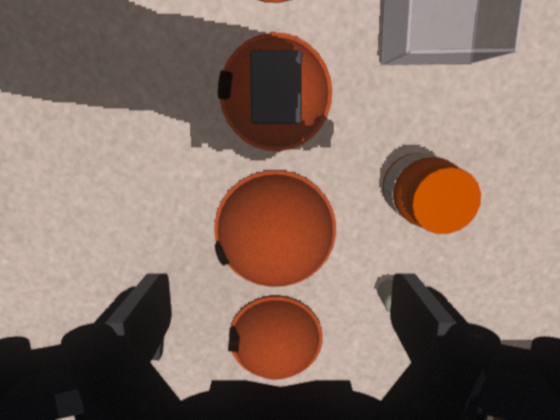

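Slab 1 rests on dome 2, with its face spanning columns 250–302 and rows 50–123. The dome spans columns 220–332 and rows 33–151. I'll compare the centres numerically.

Run:
```python
from h import *
c=load('w8'); im=c['image'].sum(2)
print(im[86,244:310]); print(im[44:60,275],im[116:130,275])
for z in (56,59,62): print(z,onz(c,250,87,z),onz(c,301,87,z),onz(c,275,49.5,z),onz(c,275,123.5,z))
domes(c)
```

```text
[138 138 135 132 126 124 114 102  98 109 116 109 111 111 111 116 108 113
 110 113 111 110 111 110 112 109 111 115 109 116 113 110 114 119 109 112
 116 113 116 113 111 121 112 124 113 118 121 113 115 113 116 120 121 114
 110 119 125 187 256 262 259 264 259 259 260 253]
[133 133 139 134 135 133 120 122 116 123 122 114 116 118 121 123] [117 111 113 108 115 110  99  98 113 124 127 127 130 129]
56 [606.2 -41.8  56. ] [650.3 -41.9  56. ] [628. -12.  56.] [627.6 -72.4  56. ]
59 [606.4 -42.   59. ] [650.1 -42.1  59. ] [628.  -12.4  59. ] [627.6 -72.4  59. ]
62 [606.7 -42.2  62. ] [649.9 -42.3  62. ] [628.  -12.9  62. ] [627.7 -72.3  62. ]
 dome bbox (229, 295, 94, 85) ctr [ 626.1 -327.5] r 57.7 res 1.4
 dome bbox (214, 170, 122, 117) ctr [ 626.2 -190.1] r 68.5 res 2.1
 dome bbox (393, 157, 89, 78) ctr [ 803.4 -152.1] r 46.3 res 7.3
 dome bbox (219, 32, 114, 120) ctr [627.9 -44.7] r 57.3 res 0.4
```

Slab 1 is within about 2 mm of the dome centre and looks level. Next is slab 2. First I'll travel back for a view of it.

step_arm(delta_rot=[[0, 0, 8], [0, 0, 16], [0, 0, 24], [0, 0, 32], [0, 0, 40]], linear=[[-1, -1.5, 0], [-2, -3, 0], [-3, -4.5, 0], [-4, -6, 0], [-5, -7.5, 0]], claw=[1, 1, 1, 1, 1])

```text
t: 18.15
tcp_pos: [439.1, -255.5, 217.6]
tcp_rot: [-0.001, 0.907, 0.42, -0.001]
force: [0.3, -1.4, 0.3]
width: 85.3
finger_force: 0.0
```

step_arm(delta_rot=[[0, 0, 8], [0, 0, 16], [0, 0, 24], [0, 0, 32], [0, 0, 40]], linear=[[0, 0, 0], [0, 0, 0], [0, 0, 0], [0, 0, 0], [0, 0, 0]], claw=[1, 1, 1, 1, 1])

```text
t: 18.65
tcp_pos: [440.6, -254.9, 217.7]
tcp_rot: [-0.001, 0.996, 0.084, -0.001]
force: [-1.0, -0.5, 0.1]
width: 85.3
finger_force: 0.0
```

Run:
```python
from h import *
go((370,-304,230),-9.3)
```

```text
t 18.6 tcp [ 440.6 -254.9  217.7] yaw 9.7 w 85.3 ff 0.0 F [-1.  -0.5  0.1] q [-0.52  0.26  0.06  1.37 -0.    2.45]
 lin [-3.116  1.459 -0.488] rot [-0.05  0.15 18.99]
```

step_arm(delta_rot=[[0, 0, 8], [0, 0, 16], [0, 0, 19], [0, 0, 19], [0, 0, 19]], linear=[[-1.5, 0.7, -0.2], [-3.1, 1.46, -0.5], [-3.1, 1.46, -0.5], [-3.1, 1.46, -0.5], [-3.1, 1.46, -0.5]], claw=[1, 1, 1, 1, 1])

```text
t: 19.15
tcp_pos: [371.2, -304.5, 230.6]
tcp_rot: [-0.0, 0.997, -0.078, -0.001]
force: [0.7, -1.0, 0.2]
width: 85.6
finger_force: 0.0
```

Run:
```python
from h import *
go()
c=slabs(save='w9')
t=snap('top','t9'); s=snap('scene','s9'); im=t['image']
print('top slab1'); 
for b in blobs(t,cv2.inRange(im,(0,0,0),(85,80,75))[165:205,300:350],59,60): print(b)
domes(t,600)
print(im.sum(2)[178:194:2,308:346])
```

```text
t 19.1 tcp [ 371.2 -304.5  230.6] yaw -8.9 w 85.6 ff 0.0 F [ 0.7 -1.   0.2] q [-0.69  0.19  0.01  1.39 -0.    2.61]
 lin [0. 0. 0.] rot [-0.03  0.1  -0.  ]
 slab ([282.0, 86.0], 2687.0, [461.7, -319.0, 43.8, 58.5, 81.0], [462.2, -318.6, 35.3])
top slab1
([23.0, 23.0], 434.0, [1104.2, 887.7, 86.8, 81.5, 0.9], [1110.0, 884.1, 50.4])
 dome bbox (400, 170, 37, 35) ctr [ 630.2 -325.3] r 55.5 res 2.2
 dome bbox (308, 167, 37, 36) ctr [631.9 -44.5] r 55.2 res 2.5
 dome bbox (262, 167, 37, 36) ctr [630.1  95. ] r 55.4 res 1.1
 dome bbox (352, 165, 44, 43) ctr [ 630.3 -188.7] r 66.2 res 1.5
 dome bbox (522, 94, 38, 59) ctr [ 836.  -714.3] r 98.7 res 36.5
 dome bbox (425, 58, 60, 40) ctr [ 985.1 -445.8] r 91.4 res 22.3
[[345 279 200 143 128 139 134 109 120 151 173 180 181 181 182 180 181 182
  180 182 184 184 186 181 182 183 182 184 180 172 173 169 155 166 218 294
  346 362]
 [313 230 155 121 130 143 135 113 119 158 178 185 178 182 183 181 181 180
  180 179 182 187 185 186 183 183 185 185 179 177 178 182 170 155 170 237
  305 345]
 [264 181 130 125 138 147 139 110 119 159 182 183 184 181 180 1
[... 191 characters left out ...]
 186 189 186 186 188 180 174 181 184 175 166 156 180
  266 341]
 [226 163 125 123 138 145 137 109 123 163 183 187 184 184 187 187 189 185
  190 189 189 188 188 191 187 187 190 189 184 176 174 180 177 167 154 180
  262 336]
 [266 185 133 120 130 144 137 106 111 146 160 164 165 168 164 162 164 167
  167 165 164 165 165 168 167 168 170 169 174 169 179 174 170 154 156 192
  274 341]
 [300 227 157 126 120 135 133 108  96  96  96  95 102 120 128 129 135 137
  139 141 138 140 134 132 129 110 112 132 153 172 173 165 160 146 165 237
  315 353]
 [343 271 200 145 119 126 136 138 139 147 153 156 158 173 179 180 187 189
  194 196 191 195 187 189 187 176 174 174 183 177 168 159 148 158 210 286
  343 359]]
```

```bash
cat >> h.py <<'E'
def on_dome(c,xy,z,rad=50,smax=70):
    im=c['image']; hsv=cv2.cvtColor(im,cv2.COLOR_BGR2HSV); u,v=proj(c,(*xy,z)).astype(int)
    e=abs(proj(c,(xy[0],xy[1]+rad,z))-np.array([u,v])).max().astype(int)
    m=cv2.inRange(hsv,(0,0,0),(180,smax,110)); k=np.zeros_like(m); cv2.circle(k,(int(u),int(v)),int(e),255,-1)
    for b in blobs(c,m&k,z,60): print('  on',b)
E
python3 - <<'E'
from h import *
on_dome(load('t9'),(631,-44.5),59); on_dome(load('s9'),(631,-44.5),59)
on_dome(load('w8'),(628,-44.5),59)
im=load('s9')['image']; u,v=proj(load('s9'),(630,-44,50)).astype(int); print(u,v)
a=cv2.resize(im[v-35:v+35,u-45:u+45],None,fx=6,fy=6,interpolation=cv2.INTER_CUBIC); cv2.imwrite('pics/s9c.png',a)
go((463.4,-319.3,50),-9.0)
E
```

```text
on ([326.0, 182.0], 265.0, [630.4, -40.5, 41.7, 56.1, 1.0], [630.5, -40.5, 34.9])
  on ([227.0, 249.0], 434.5, [638.5, -44.8, 61.7, 54.7, 88.4], [637.7, -45.6, 36.3])
  on ([314.0, 136.0], 121.0, [661.8, -83.4, 38.3, 6.5, 41.9], [660.7, -82.1, 19.2])
  on ([276.0, 86.0], 3450.0, [628.5, -42.3, 57.6, 42.5, 89.8], [628.8, -42.3, 35.5])
  on ([234.0, 96.0], 818.0, [597.5, -50.6, 48.4, 101.3, 6.9], [617.9, -48.2, 50.8])
226 248
t 19.3 tcp [ 371.7 -304.4  230.7] yaw -8.9 w 85.6 ff 0.0 F [-0.2  0.6 -0. ] q [-0.69  0.19  0.01  1.39 -0.    2.61]
 lin [3.726 0.025 7.223] rot [-0.01  0.09  0.11]
```

View pics/s9c.png

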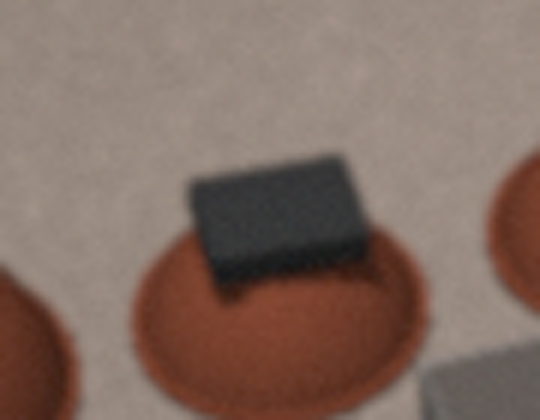

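The top camera puts slab 1 about 4 mm off in y, and the wrist camera about 2.3 mm off. I'll correct it later. First, grasp slab 2.

step_arm(delta_rot=[[0, 0, 0], [0, 0, 0], [0, 0, 0], [0, 0, 0], [0, 0, 0]], linear=[[1.6, 0, 1.4], [3.2, 0, 2.8], [3.72, 0.02, 4.4], [3.72, 0.02, 6], [3.72, 0.02, 7.2]], claw=[1, 1, 1, 1, 1])

```text
t: 19.8
tcp_pos: [462.8, -318.4, 47.6]
tcp_rot: [-0.001, 0.997, -0.077, -0.002]
force: [-0.5, -0.4, -0.4]
width: 85.5
finger_force: 0.0
```

step_arm(delta_rot=[[0, 0, 0], [0, 0, 0], [0, 0, 0]], linear=[[0, 0, 0], [0, 0, 0], [0, 0, 0]], claw=[1, 1, 1])

```text
t: 20.1
tcp_pos: [464.6, -321.0, 53.4]
tcp_rot: [0.001, 0.997, -0.078, 0.001]
force: [0.2, -0.3, 0.1]
width: 85.6
finger_force: 0.0
```

Run:
```python
from h import *
go((463.2,-319.0,-23),-9.0)
```

```text
t 20.1 tcp [ 464.6 -321.    53.4] yaw -9.0 w 85.6 ff 0.0 F [ 0.2 -0.3  0.1] q [-0.6   0.47 -0.07  1.02 -0.    2.69]
 lin [-0.077 -0.078  3.054] rot [ 0.11 -0.15  0.02]
```

step_arm(delta_rot=[[0, 0, 0], [0, 0, 0], [0, 0, 0], [0, 0, 0], [0, 0, 0]], linear=[[-0.08, -0.08, 1], [-0.08, -0.08, 2], [-0.08, -0.08, 2.8], [-0.08, -0.08, 3.05], [-0.08, -0.08, 3.05]], claw=[1, 1, 1, 1, 1], force=30)

```text
t: 20.6
tcp_pos: [461.8, -318.4, -24.2]
tcp_rot: [0.0, 0.997, -0.079, 0.0]
force: [-1.0, 0.4, 0.1]
width: 84.9
finger_force: 0.0
```

step_arm(delta_rot=[[0, 0, 0], [0, 0, 0], [0, 0, 0], [0, 0, 0], [0, 0, 0]], linear=[[0, 0, 0], [0, 0, 0], [0, 0, 0], [0, 0, 0], [0, 0, 0]], claw=[1, 0.7, 0.5, 0.4, 0.4], force=30)

```text
t: 21.1
tcp_pos: [461.9, -318.6, -24.1]
tcp_rot: [0.001, 0.997, -0.079, 0.0]
force: [-0.8, 1.0, 4.6]
width: 43.1
finger_force: 32.0
```

step_arm(delta_rot=[[0, 0, 0], [0, 0, 0], [0, 0, 0], [0, 0, 0], [0, 0, 0]], linear=[[0, 0, 0], [0, 0, -0.3], [0, 0, -1], [0, 0, -2], [0, 0, -3]], claw=[0.3, 0.3, 0.3, 0.3, 0.3], force=60)

```text
t: 21.6
tcp_pos: [460.4, -317.2, 50.0]
tcp_rot: [-0.001, 0.997, -0.079, -0.002]
force: [0.2, 0.1, -2.3]
width: 42.2
finger_force: 61.1
```

Run:
```python
from h import *
go((629,3,230),90)
```

```text
t 21.6 tcp [ 460.4 -317.2   50. ] yaw -9.0 w 42.2 ff 61.1 F [ 0.2  0.1 -2.3] q [-0.6   0.47 -0.09  1.02 -0.    2.7 ]
 lin [  4.633 -13.713  -7.2  ] rot [-2.000e-01  8.000e-02 -9.901e+01]
```

step_arm(delta_rot=[[0, 0, -8], [0, 0, -16], [0, 0, -24], [0, 0, -32], [0, 0, -40]], linear=[[0.2, -0.2, -1.6], [0.8, -1, -3.2], [1.4, -2.5, -4.8], [2, -4, -6], [2.6, -5.5, -7]], claw=[0.3, 0.3, 0.3, 0.3, 0.3])

```text
t: 22.1
tcp_pos: [545.4, -194.6, 224.3]
tcp_rot: [0.0, 0.963, 0.269, -0.0]
force: [1.6, -1.2, -1.7]
width: 42.2
finger_force: 61.1
```

step_arm(delta_rot=[[0, 0, -8], [0, 0, -16], [0, 0, -24], [0, 0, -32], [0, 0, -40]], linear=[[1, -1, 0], [2, -2, 0], [3, -3, 0], [4, -4, 0], [5, -5, 0]], claw=[0.3, 0.3, 0.3, 0.3, 0.3])

```text
t: 22.6
tcp_pos: [587.6, -22.5, 222.0]
tcp_rot: [-0.001, 0.812, 0.583, -0.001]
force: [-0.0, -0.3, -0.9]
width: 42.6
finger_force: 61.1
```

Run:
```python
from h import *
go((629,3,230),90)
```

```text
t 22.6 tcp [587.6 -22.5 222. ] yaw 71.3 w 42.6 ff 61.1 F [-0.  -0.3 -0.9] q [-0.04  0.42  0.29  1.45 -0.    1.86]
 lin [ 1.496  1.244 -0.324] rot [ -0.13   0.02 -18.68]
```

step_arm(delta_rot=[[0, 0, -8], [0, 0, -16], [0, 0, -18.7], [0, 0, -18.7], [0, 0, -18.7]], linear=[[0.7, 0.6, -0.1], [1.5, 1.24, -0.3], [1.5, 1.24, -0.3], [1.5, 1.24, -0.3], [1.5, 1.24, -0.3]], claw=[0.3, 0.3, 0.3, 0.3, 0.3])

```text
t: 23.1
tcp_pos: [628.9, 1.3, 229.2]
tcp_rot: [-0.001, 0.709, 0.705, -0.001]
force: [-0.2, 0.0, -1.6]
width: 42.5
finger_force: 61.4
```

```bash
cat >> h.py <<'E'
def inhand(c,dz=24):
    _,p,M=st(); im=c['image'].sum(2).astype(int); 
    col=280; z0=p[2]+dz
    seg=im[:,col]; r0=[r for r in range(180,240) if seg[r]<150 and seg[r+3]<150][:1]; 
    print(' col280',seg[196:216],seg[335:365]); return p,z0
E
python3 - <<'E'
from h import *
go()
c=snap('wrist','w10'); domes(c); p,z0=inhand(c)
for r in (206,207,208): print('far bottom',r,onz(c,280,r,z0))
for r in (352,355,358): print('near top',r,onz(c,280,r,z0+16))
print(c['image'].sum(2)[270,214:230],c['image'].sum(2)[270,330:346])
E
```

```text
t 23.1 tcp [628.9   1.3 229.2] yaw 89.6 w 42.5 ff 61.4 F [-0.2  0.  -1.6] q [ 0.    0.51  0.45  1.52 -0.    1.58]
 lin [0. 0. 0.] rot [-0.14  0.01 -0.  ]
 dome bbox (234, 359, 94, 29) ctr [ 625.8 -206.9] r 61.3 res 2.9
 dome bbox (390, 285, 66, 42) ctr [ 796.9 -152.8] r 33.4 res 8.0
 dome bbox (233, 171, 98, 39) ctr [629.4 -39.6] r 52.4 res 8.1
 dome bbox (223, 28, 112, 118) ctr [626.6  94.6] r 57.2 res 0.3
 col280 [190 193 191 185 187 165 136 129 172 244 300 313 253 155 117 108 119 114
 110 116] [126 118 126 131 128 148 197 246 265 263 265 267 262 266 262 257 266 265
 263 263 261 257 249 262 309 346 357 352 354 361]
far bottom 206 [628.3  34.  253.4]
far bottom 207 [628.3  33.6 253.4]
far bottom 208 [628.3  33.2 253.4]
near top 352 [627.9 -22.2 269.4]
near top 355 [627.9 -23.6 269.4]
near top 358 [627.9 -25.  269.4]
[215 217 216 212 200 176 125  99  92  99 122 140 143 146 147 144] [135 134 132 136 140 132 125 110  79  82  89 130 190 206 206 210]
```

step_arm(delta_rot=[[0, 0, -0.3], [0, 0, -0.3], [0, 0, -0.3], [0, 0, -0.3], [0, 0, -0.3]], linear=[[1.2, 0, 1], [2.4, 0, 2], [3.4, 0, 3], [3.62, 0, 4.5], [3.62, 0, 6]], claw=[0.3, 0.3, 0.3, 0.3, 0.3])

```text
t: 23.65
tcp_pos: [629.9, 92.9, 79.4]
tcp_rot: [0.0, 0.707, 0.707, 0.0]
force: [0.1, -0.2, -1.3]
width: 42.4
finger_force: 61.4
```

step_arm(delta_rot=[[0, 0, 0], [0, 0, 0], [0, 0, 0], [0, 0, 0], [0, 0, 0]], linear=[[0, 0, 0.8], [0, 0, 1.5], [0, 0, 1.5], [0, 0, 1.5], [0, 0, 1.5]], claw=[0.3, 0.3, 0.3, 0.3, 0.3])

```text
t: 24.15
tcp_pos: [631.0, 91.6, 44.0]
tcp_rot: [0.001, 0.707, 0.707, 0.001]
force: [0.7, 0.2, -0.9]
width: 42.6
finger_force: 61.3
```

Run:
```python
from h import *
go((628.3,91.8,22),90)
```

```text
t 24.1 tcp [631.   91.6  44. ] yaw 89.9 w 42.6 ff 61.3 F [ 0.7  0.2 -0.9] q [ 0.14  0.61  0.14  1.1  -0.    1.72]
 lin [ 0.008 -0.109  0.879] rot [ 0.11 -0.01 -0.06]
```

step_arm(delta_rot=[[0, 0, 0], [0, 0, 0], [0, 0, 0], [0, 0, 0], [0, 0, 0]], linear=[[0, -0.07, 0.4], [0, -0.07, 0.7], [0, -0.07, 0.85], [0, -0.07, 0.85], [0, -0.07, 0.85]], claw=[0.3, 0.3, 0.3, 0.3, 0.3])

```text
t: 24.65
tcp_pos: [628.0, 91.8, 20.8]
tcp_rot: [-0.0, 0.707, 0.707, -0.001]
force: [0.6, 0.2, -1.2]
width: 42.5
finger_force: 61.4
```

step_arm(delta_rot=[[0, 0, 0], [0, 0, 0], [0, 0, 0]], linear=[[0, 0, 0.02], [0, 0, 0.02], [0, 0, 0.02]], claw=[0.3, 0.3, 0.3])

```text
t: 24.95
tcp_pos: [628.3, 91.8, 20.7]
tcp_rot: [-0.0, 0.707, 0.707, -0.0]
force: [-0.2, 0.5, -0.6]
width: 42.5
finger_force: 61.4
```

Run:
```python
from h import *
go((628.3,91.8,19),90)
```

```text
t 24.9 tcp [628.3  91.8  20.7] yaw 90.0 w 42.5 ff 61.4 F [-0.2  0.5 -0.6] q [ 0.15  0.63  0.11  1.05 -0.    1.72]
 lin [0.001 0.001 0.067] rot [-0.03  0.01 -0.01]
```

step_arm(delta_rot=[[0, 0, 0], [0, 0, 0], [0, 0, 0]], linear=[[0, 0, 0.03], [0, 0, 0.06], [0, 0, 0.06]], claw=[0.3, 0.3, 0.3])

```text
t: 25.25
tcp_pos: [628.2, 91.8, 19.1]
tcp_rot: [-0.0, 0.707, 0.707, -0.0]
force: [0.9, 0.2, -0.3]
width: 42.7
finger_force: 61.6
```

step_arm(delta_rot=[[0, 0, 0], [0, 0, 0], [0, 0, 0]], linear=[[0, 0, 0.02], [0, 0, 0.04], [0, 0, 0.04]], claw=[0.3, 0.3, 0.3])

```text
t: 25.55
tcp_pos: [628.3, 91.8, 19.0]
tcp_rot: [-0.0, 0.707, 0.707, -0.0]
force: [-3.0, 1.0, 4.8]
width: 42.3
finger_force: 62.2
```

step_arm(delta_rot=[[0, 0, 0], [0, 0, 0], [0, 0, 0]], linear=[[0, 0, 0.02], [0, 0, 0.04], [0, 0, 0.04]], claw=[0.3, 0.3, 0.3])

```text
t: 25.85
tcp_pos: [628.3, 91.8, 18.9]
tcp_rot: [0.0, 0.707, 0.707, 0.0]
force: [-3.0, -1.0, 8.7]
width: 42.8
finger_force: 62.7
```

Contact came at 19.0, as predicted. Releasing.

step_arm(delta_rot=[[0, 0, 0], [0, 0, 0], [0, 0, 0], [0, 0, 0], [0, 0, 0]], linear=[[0, 0, -0.05], [0, 0, -0.06], [0, 0, -0.06], [0, 0, -0.06], [0, 0, -0.06]], claw=[0.3, 0.3, 0.5, 0.53, 0.56], force=20)

```text
t: 26.35
tcp_pos: [628.1, 91.7, 17.9]
tcp_rot: [-0.0, 0.707, 0.707, -0.0]
force: [0.1, 0.1, -0.8]
width: 47.7
finger_force: 0.0
```

step_arm(delta_rot=[[0, 0, 0], [0, 0, 0], [0, 0, 0], [0, 0, 0], [0, 0, 0]], linear=[[0, 0, 0], [0, 0, 0], [0, 0, 0], [0, 0, 0], [0, 0, 0]], claw=[0.6, 0.65, 0.7, 0.8, 0.9])

```text
t: 26.85
tcp_pos: [628.1, 91.7, 18.4]
tcp_rot: [-0.0, 0.707, 0.707, -0.0]
force: [-0.4, -0.7, -0.4]
width: 77.2
finger_force: 0.0
```

step_arm(delta_rot=[[0, 0, 0], [0, 0, 0], [0, 0, 0], [0, 0, 0], [0, 0, 0]], linear=[[0, 0, -0.5], [0, 0, -1.5], [0, 0, -3], [-1.5, 0, -4.5], [-3, 0, -6]], claw=[1, 1, 1, 1, 1])

```text
t: 27.35
tcp_pos: [628.3, 21.4, 166.8]
tcp_rot: [0.0, 0.706, 0.708, 0.0]
force: [0.7, -0.6, -0.7]
width: 85.4
finger_force: 0.0
```

step_arm(delta_rot=[[0, 0, 0], [0, 0, 0], [0, 0, 0], [0, 0, 0]], linear=[[-0.5, 0, -1], [-0.7, 0, -2.2], [-0.7, 0, -2.2], [-0.7, 0, -2.2]], claw=[1, 1, 1, 1])

```text
t: 27.75
tcp_pos: [628.9, 3.4, 220.8]
tcp_rot: [0.001, 0.707, 0.707, 0.001]
force: [0.5, 0.4, -1.1]
width: 85.3
finger_force: 0.0
```

Run:
```python
from h import *
go()
c=snap('wrist','w11'); domes(c); on_dome(c,(628,95),59); on_dome(c,(628,-44),59)
t=snap('top','t11'); on_dome(t,(630,95),59); on_dome(t,(631,-44),59); domes(t,600)
```

```text
t 27.8 tcp [628.9   3.4 220.8] yaw 90.0 w 85.3 ff 0.0 F [ 0.5  0.4 -1.1] q [ 0.01  0.5   0.42  1.49 -0.    1.58]
 lin [0. 0. 0.] rot [0.13 0.   0.  ]
 dome bbox (222, 289, 114, 99) ctr [ 625.5 -192.4] r 69.5 res 4.6
 dome bbox (229, 173, 104, 96) ctr [627.9 -46. ] r 57.3 res 0.8
 dome bbox (222, 28, 114, 121) ctr [626.7  94.6] r 57.2 res 0.6
  on ([280.0, 86.0], 3559.0, [628.0, 94.5, 58.4, 42.5, 90.0], [628.3, 94.1, 35.4])
  on ([229.0, 83.0], 535.0, [589.5, 96.2, 88.7, 31.8, 82.2], [605.3, 94.1, 44.4])
  on ([280.0, 237.0], 2670.5, [628.3, -40.8, 60.9, 42.2, 89.6], [628.5, -40.8, 36.2])
  on ([280.0, 181.0], 239.0, [631.1, 94.3, 41.7, 55.8, 1.0], [629.7, 95.2, 33.1])
 dome bbox (400, 170, 37, 35) ctr [ 630.2 -325.3] r 55.5 res 2.7
 dome bbox (263, 167, 36, 36) ctr [629.8  94.9] r 55.5 res 1.4
 dome bbox (362, 165, 34, 43) ctr [ 631.5 -192.4] r 63.6 res 8.5
 dome bbox (522, 94, 38, 59) ctr [ 836.  -714.3] r 98.7 res 36.5
 dome bbox (425, 58, 60, 40) ctr [ 988.3 -448. ] r 90.2 res 29.0
```

Slab 2 sits about 1 mm off centre, which is good. Slab 1 is 3–4 mm off in +y, so I'll regrip it, shift it by -3.2 mm and set it down again.

step_arm(delta_rot=[[0, 0, 0], [0, 0, 0], [0, 0, 0], [0, 0, 0], [0, 0, 0]], linear=[[-0.9, 0, 1], [-1.82, 0, 2.5], [-1.82, 0, 4.2], [-1.82, 0, 6], [-1.82, 0, 6.4]], claw=[1, 1, 1, 1, 1])

```text
t: 28.35
tcp_pos: [621.9, -41.2, 51.6]
tcp_rot: [-0.006, 0.707, 0.707, -0.005]
force: [-0.7, 0.2, -0.5]
width: 85.2
finger_force: 0.0
```

step_arm(delta_rot=[[0, 0, 0], [0, 0, 0], [0, 0, 0], [0, 0, 0]], linear=[[0, 0, 0], [0, 0, 0], [0, 0, 0], [0, 0, 0]], claw=[1, 1, 1, 1])

```text
t: 28.75
tcp_pos: [630.0, -41.9, 61.8]
tcp_rot: [0.002, 0.707, 0.707, 0.001]
force: [-0.3, -0.0, -0.3]
width: 85.0
finger_force: 0.0
```

Run:
```python
from h import *
go((628.9,-42,21),90)
```

```text
t 28.8 tcp [630.  -41.9  61.8] yaw 90.0 w 85.0 ff 0.0 F [-0.3 -0.  -0.3] q [-0.07  0.59  0.14  1.13 -0.    1.5 ]
 lin [-0.005 -0.05   1.633] rot [0.22 0.03 0.01]
```

step_arm(delta_rot=[[0.2, 0, 0], [0.2, 0, 0], [0.2, 0, 0], [0.2, 0, 0], [0.2, 0, 0]], linear=[[0, -0.05, 0.5], [0, -0.05, 1], [0, -0.05, 1.4], [0, -0.05, 1.63], [0, -0.05, 1.63]], claw=[1, 1, 1, 1, 1])

```text
t: 29.25
tcp_pos: [625.4, -41.9, 16.5]
tcp_rot: [-0.003, 0.707, 0.707, -0.003]
force: [-0.4, 0.3, -0.2]
width: 85.4
finger_force: 0.0
```

step_arm(delta_rot=[[0, 0, 0], [0, 0, 0], [0, 0, 0], [0, 0, 0]], linear=[[0, 0, 0], [0, 0, 0], [0, 0, 0], [0, 0, 0]], claw=[1, 0.9, 0.8, 0.7])

```text
t: 29.65
tcp_pos: [627.2, -42.0, 19.0]
tcp_rot: [-0.001, 0.707, 0.707, -0.001]
force: [-0.2, -0.1, 1.0]
width: 59.7
finger_force: 0.0
```

Run:
```python
from h import *
go((628.9,-42,21),90)
```

```text
t 29.6 tcp [627.2 -42.   19. ] yaw 90.0 w 59.7 ff 0.0 F [-0.2 -0.1  1. ] q [-0.07  0.63  0.09  1.04 -0.    1.5 ]
 lin [-0.     0.068 -0.081] rot [-0.2   0.02 -0.01]
```

step_arm(delta_rot=[[-0.2, 0, 0], [-0.2, 0, 0], [-0.2, 0, 0], [-0.2, 0, 0], [-0.2, 0, 0]], linear=[[0, 0.06, -0.06], [0, 0.06, -0.06], [0, 0.06, -0.06], [0, 0.06, -0.06], [0, 0.06, -0.06]], claw=[0.7, 0.65, 0.6, 0.55, 0.52], force=20)

```text
t: 30.15
tcp_pos: [628.4, -42.0, 19.9]
tcp_rot: [-0.0, 0.707, 0.707, -0.0]
force: [-1.2, 0.5, 0.1]
width: 44.1
finger_force: 0.0
```

step_arm(delta_rot=[[0, 0, 0], [0, 0, 0], [0, 0, 0], [0, 0, 0], [0, 0, 0]], linear=[[0, 0, 0], [0, 0, 0], [0, 0, 0], [0, 0, 0], [0, 0, 0]], claw=[0.49, 0.46, 0.43, 0.4, 0.4], force=30)

```text
t: 30.65
tcp_pos: [628.3, -41.9, 20.1]
tcp_rot: [-0.0, 0.707, 0.707, -0.0]
force: [-0.3, 0.5, 2.2]
width: 43.1
finger_force: 30.5
```

Run:
```python
from h import *
go()
```

```text
t 30.6 tcp [628.3 -41.9  20.1] yaw 90.0 w 43.1 ff 30.5 F [-0.3  0.5  2.2] q [-0.07  0.62  0.09  1.04 -0.    1.5 ]
 lin [0. 0. 0.] rot [-0.05  0.01 -0.  ]
```

step_arm(delta_rot=[[0, 0, 0], [0, 0, 0], [0, 0, 0], [0, 0, 0], [0, 0, 0]], linear=[[0, 0, -0.16], [0, 0, -0.2], [-0.13, 0.02, -0.2], [-0.13, 0.02, -0.2], [-0.13, 0.02, -0.2]], claw=[0.3, 0.3, 0.3, 0.3, 0.3], force=40)

```text
t: 31.15
tcp_pos: [628.7, -45.4, 24.7]
tcp_rot: [-0.0, 0.707, 0.707, -0.001]
force: [0.1, -1.0, -1.0]
width: 42.9
finger_force: 41.5
```

step_arm(delta_rot=[[0, 0, 0], [0, 0, 0], [0, 0, 0], [0, 0, 0], [0, 0, 0]], linear=[[0, 0, 0.08], [0, 0, 0.16], [0, 0, 0.2], [0, 0, 0.21], [0, 0, 0.21]], claw=[0.3, 0.3, 0.3, 0.3, 0.3])

```text
t: 31.65
tcp_pos: [628.8, -45.2, 20.3]
tcp_rot: [-0.0, 0.707, 0.707, -0.0]
force: [-3.1, -0.4, 4.8]
width: 43.1
finger_force: 42.1
```

Run:
```python
from h import *
go()
```

```text
t 31.6 tcp [628.8 -45.2  20.3] yaw 90.0 w 43.1 ff 42.1 F [-3.1 -0.4  4.8] q [-0.07  0.63  0.1   1.04 -0.    1.5 ]
 lin [0. 0. 0.] rot [-0.04  0.01 -0.  ]
```

step_arm(delta_rot=[[0, 0, 0], [0, 0, 0], [0, 0, 0], [0, 0, 0], [0, 0, 0]], linear=[[0, 0, -0.02], [0, 0, -0.03], [0, 0, -0.03], [0, 0, -0.03], [0, 0, -0.03]], claw=[0.3, 0.4, 0.5, 0.53, 0.56], force=20)

```text
t: 32.15
tcp_pos: [629.0, -45.2, 20.1]
tcp_rot: [-0.0, 0.707, 0.707, -0.0]
force: [0.4, 0.4, 0.0]
width: 47.5
finger_force: 0.0
```

step_arm(delta_rot=[[0, 0, 0], [0, 0, 0], [0, 0, 0], [0, 0, 0], [0, 0, 0]], linear=[[0, 0, 0], [0, 0, 0], [0, 0, 0], [0, 0, 0], [0, 0, 0]], claw=[0.6, 0.65, 0.7, 0.8, 0.9])

```text
t: 32.65
tcp_pos: [628.8, -45.2, 20.4]
tcp_rot: [-0.0, 0.707, 0.707, -0.0]
force: [0.5, 0.5, -0.4]
width: 76.7
finger_force: 0.0
```

step_arm(delta_rot=[[0, 0, 0], [0, 0, 0], [0, 0, 0], [0, 0, 0], [0, 0, 0]], linear=[[0, 0, -0.5], [0, 0, -1.5], [0, 0, -3], [-1.5, 0, -4.5], [-3, 0, -6]], claw=[1, 1, 1, 1, 1])

```text
t: 33.15
tcp_pos: [629.1, -115.5, 168.9]
tcp_rot: [0.0, 0.706, 0.708, 0.0]
force: [1.2, -0.2, 0.1]
width: 85.2
finger_force: 0.0
```

step_arm(delta_rot=[[0, 0, 0], [0, 0, 0], [0, 0, 0], [0, 0, 0]], linear=[[-0.5, 0, -1], [-0.7, 0, -2.2], [-0.7, 0, -2.2], [-0.7, 0, -2.2]], claw=[1, 1, 1, 1])

```text
t: 33.55
tcp_pos: [629.5, -133.6, 222.7]
tcp_rot: [0.001, 0.707, 0.707, 0.0]
force: [-0.2, -0.1, -0.5]
width: 85.5
finger_force: 0.0
```

Run:
```python
from h import *
go((437,340,230),-17)
c=snap('wrist','w12'); domes(c); on_dome(c,(628,-44),59)
t=snap('top','t12'); on_dome(t,(630,95),59); on_dome(t,(631,-44),59); domes(t,600)
```

```text
t 33.5 tcp [ 629.5 -133.6  222.7] yaw 90.0 w 85.5 ff 0.0 F [-0.2 -0.1 -0.5] q [-0.21  0.53  0.48  1.52 -0.    1.36]
 lin [18.941 -7.711 -0.318] rot [ 1.1000e-01 -8.0000e-02  1.0696e+02]
 dome bbox (232, 296, 94, 85) ctr [ 626.1 -327.6] r 57.6 res 1.9
 dome bbox (217, 170, 123, 118) ctr [ 626.2 -190.2] r 68.5 res 2.3
 dome bbox (397, 156, 91, 79) ctr [ 804.5 -151.5] r 46.2 res 7.2
 dome bbox (223, 31, 114, 120) ctr [628.  -44.7] r 57.2 res 0.7
  on ([279.0, 90.0], 3460.0, [628.4, -46.5, 57.5, 42.7, 90.0], [628.7, -46.3, 35.2])
  on ([235.0, 94.0], 806.0, [596.0, -50.0, 45.9, 99.6, 6.5], [614.8, -47.9, 50.0])
  on ([280.0, 181.0], 258.5, [631.1, 95.8, 41.7, 58.7, 1.0], [631.1, 95.7, 34.3])
  on ([328.0, 182.0], 240.0, [630.5, -46.4, 41.7, 56.1, 1.0], [630.5, -46.4, 33.2])
 dome bbox (308, 167, 37, 37) ctr [631.4 -44.9] r 55.6 res 0.9
 dome bbox (262, 167, 37, 36) ctr [630.2  95. ] r 55.3 res 1.0
 dome bbox (522, 94, 38, 59) ctr [ 836.  -713.8] r 98.4 res 36.7
 dome bbox (425, 58, 60, 40) ctr [ 990.8 -441.7] r 95.1 res 20.6
```

Slab 1 is now within 2 mm. I'm moving on to the clamp.

step_arm(delta_rot=[[0, 0, 5], [0, 0, 10], [0, 0, 17], [0, 0, 17], [0, 0, 17]], linear=[[1.5, -0.5, -0.2], [3, -1, -0.3], [4.5, -1.5, -0.3], [6, -2, -0.3], [7.6, -2.5, -0.3]], claw=[1, 1, 1, 1, 1])

```text
t: 34.15
tcp_pos: [564.7, 58.2, 227.0]
tcp_rot: [-0.001, 0.804, 0.595, -0.002]
force: [1.3, 0.7, 0.0]
width: 85.2
finger_force: 0.0
```

step_arm(delta_rot=[[0, 0, 0], [0, 0, 0], [0, 0, 0]], linear=[[1.5, -0.2, 0], [3, -0.4, 0], [3, -0.4, 0]], claw=[1, 1, 1])

```text
t: 34.45
tcp_pos: [577.9, 136.2, 226.6]
tcp_rot: [-0.001, 0.802, 0.598, -0.001]
force: [0.1, -1.0, -0.8]
width: 85.4
finger_force: 0.0
```

Run:
```python
from h import *
go((504,247,230),73)
```

```text
t 34.5 tcp [577.9 136.2 226.6] yaw 73.4 w 85.4 ff 0.0 F [ 0.1 -1.  -0.8] q [0.23 0.43 0.32 1.47 0.   2.09]
 lin [ 3.4   -4.098 -0.121] rot [-0.22  0.03  0.39]
```

step_arm(delta_rot=[[0, 0, 0], [0, 0, 0], [0, 0, 0.4], [0, 0, 0.4], [0, 0, 0.4]], linear=[[1.2, -1.4, 0], [2.4, -2.8, 0], [3.4, -4.1, -0.1], [3.4, -4.1, -0.1], [3.4, -4.1, -0.1]], claw=[1, 1, 1, 1, 1])

```text
t: 34.95
tcp_pos: [504.7, 242.9, 230.3]
tcp_rot: [-0.0, 0.805, 0.593, -0.001]
force: [0.1, 0.1, 0.3]
width: 85.4
finger_force: 0.0
```

step_arm(delta_rot=[[0, 0, 0], [0, 0, 0]], linear=[[0, 0, 0], [0, 0, 0]], claw=[1, 1])

```text
t: 35.15
tcp_pos: [506.2, 241.3, 230.7]
tcp_rot: [-0.0, 0.807, 0.591, -0.001]
force: [-0.2, 0.0, 0.3]
width: 85.0
finger_force: 0.0
```

Run:
```python
from h import *
go()
c=snap('wrist','w13'); im=c['image']; print(np.array(c['position']).round(1))
print('tab');
for b in blobs(c,cv2.inRange(im,(0,0,0),(30,30,30))[:260],75,150,9000): print(b)
print('terrace/dark')
for b in blobs(c,cv2.inRange(im,(0,0,0),(85,80,75))[:260],38,300,20000): print(b)
```

```text
t 35.1 tcp [506.2 241.3 230.7] yaw 72.5 w 85.0 ff 0.0 F [-0.2  0.   0.3] q [ 0.44  0.36  0.23  1.44 -0.    2.32]
 lin [0. 0. 0.] rot [-0.07  0.07 -0.  ]
[526.1 306.4 398.9]
tab
([12.0, 245.0], 607.5, [251.6, 269.9, 27.7, 27.3, 72.5], [251.1, 269.5, 18.8])
([218.0, 87.0], 639.0, [482.7, 342.9, 24.7, 19.3, 79.2], [482.7, 343.0, 14.3])
([516.0, 23.0], 1187.0, [724.5, 316.6, 22.9, 38.7, 88.6], [724.5, 316.6, 20.6])
terrace/dark
([69.0, 223.0], 8816.0, [287.1, 266.0, 71.7, 157.7, 72.5], [286.6, 265.6, 86.1])
([227.0, 98.0], 6045.5, [482.4, 341.7, 78.6, 151.2, 78.6], [480.2, 331.8, 79.7])
([515.0, 24.0], 1343.0, [747.1, 317.6, 45.4, 27.3, 0.4], [747.2, 317.5, 23.9])
([481.0, 32.0], 454.5, [716.9, 319.5, 53.1, 7.9, 64.9], [716.9, 319.5, 26.7])
```

View pics/w13.png

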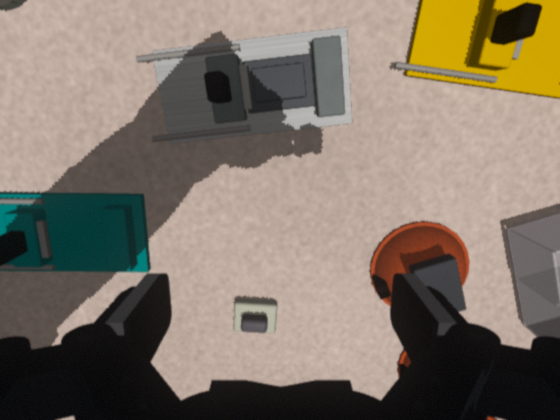

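The grey clamp is in view:
- **Tab:** at (218,87).
- **Terrace upper layer:** about (250–305, 62–110).
- **Fixed jaw:** corners about (313,39), (341,36), (345,113) and (317,117).
- **Base right end:** (347,28) to (351,123).

I'll compute the clamp's pose from these.

Run:
```python
from h import *
c=load('w13'); im=c['image']
hsv=cv2.cvtColor(im,cv2.COLOR_BGR2HSV)
ang=lambda a,b: np.degrees(np.arctan2(*(b-a)[:2][::-1])).round(1)
f=lambda u,v,z: onz(c,u,v,z)
A,B=f(347,28,10),f(351,123,10); print('base end',A,B,'dir',ang(B,A), np.linalg.norm(A-B))
J=[f(u,v,32) for u,v in((313,39),(341,36),(345,113),(317,117))]; print('jaw',np.mean(J,0),ang(J[3],J[0]),ang(J[2],J[1]),ang(J[0],J[1]),np.linalg.norm(J[0]-J[3]),np.linalg.norm(J[0]-J[1]))
# sub-area edges: terrace interior by sum profile
s=im.sum(2).astype(int); print(s[88,236:330]); print(s[55:126,285])
cv2.imwrite('pics/w13c.png',cv2.resize(im[20:150,140:360],None,fx=3.6,fy=3.6,interpolation=cv2.INTER_CUBIC))
t=load('top0')['image']; q=cv2.cvtColor(t,cv2.COLOR_BGR2HSV)
m=cv2.inRange(t,(0,0,0),(25,25,25)); 
for b in blobs(load('top0'),m,75,20,200): print('toptab',b)
```

```text
base end [610.3 363.1  10. ] [591.6 276.5  10. ] dir 77.8 88.59599313738744
jaw [578.85  324.475  32.   ] 77.0 78.2 -11.7 68.76954267697292 25.535073918044567
[152 152 152 148 142 155 191 212 214 214 213 210 200 164 128 111 116 105
 103 105 116 111 112 110 110 113 108 115 115 118 165 217 232 225 215 228
 240 244 244 242 247 246 246 242 249 247 244 248 249 248 252 243 246 252
 248 250 255 250 249 249 252 254 254 256 256 251 252 251 240 218 241 255
 255 254 259 258 244 203 154 143 198 277 329 338 342 343 341 336 340 336
 338 339 340 337]
[463 351 252 240 253 243 245 238 205 189 215 241 244 244 244 251 245 246
 245 239 245 243 244 245 247 247 243 244 248 245 247 248 245 248 249 249
 247 249 247 251 250 242 221 181 187 230 250 246 252 256 249 241 236 248
 371 490 526 517 469 392 324 283 321 405 436 458 509 509 472 393 285]
toptab ([556.0, 388.0], 99.5, [63.0, -674.1, 19.4, 47.8, 87.2], [62.8, -676.8, 24.5])
toptab ([296.0, 372.0], 188.0, [91.8, 43.3, 18.9, 103.1, 21.1], [91.7, 43.2, 51.6])
toptab ([217.0, 319.0], 26.0, [231.8, 263.9, 13.8, 19.7, 1.0], [233.3, 264.5, 10.7])
toptab ([555.0, 237.0], 74.5, [481.0, -691.5, 25.8, 26.7, 0.7], [481.0, -692.7, 17.8])
toptab ([193.0, 230.0], 25.0, [480.4, 341.0, 22.2, 12.3, 79.4], [481.8, 340.8, 11.7])
toptab ([206.0, 144.0], 24.5, [732.9, 314.4, 24.1, 13.2, 63.8], [734.1, 313.8, 12.7])
```

View pics/w13c.png

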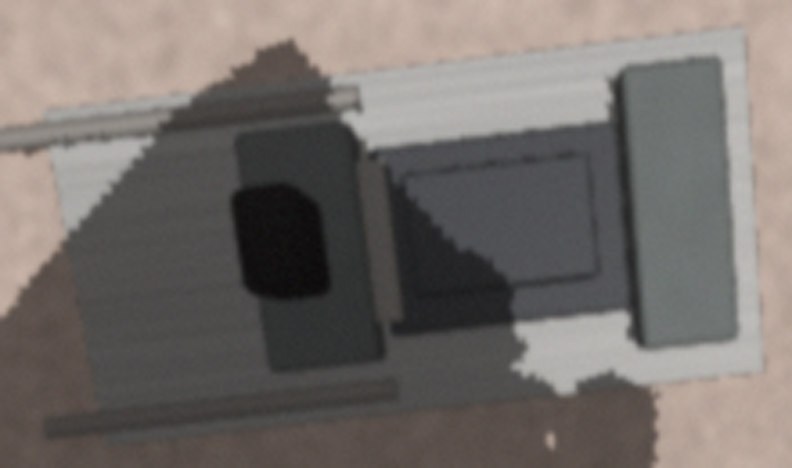

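The enlarged crop shows the terrace under the steel lip at (380,240). The upper layer's corners are at crop (400,172), (588,152), (598,275) and (415,297), and the tab is at crop (280,242).

Run:
```python
from h import *
c=load('w13')
f=lambda u,v,z: onz(c,140+u/3.6,20+v/3.6,z)
ang=lambda a,b: np.degrees(np.arctan2(*(b-a)[:2][::-1])).round(1)
print('long edges',ang(f(50,108,10),f(745,28,10)),ang(f(110,438,10),f(760,370,10)))
U=[f(*p,38) for p in((400,172),(588,152),(598,275),(415,297))]
L=[f(*p,22) for p in((385,150),(615,122),(630,308),(400,333))]
print('upper',np.mean(U,0),ang(U[0],U[1]),ang(U[3],U[2]),[np.linalg.norm(U[0]-U[1]).round(1),np.linalg.norm(U[1]-U[2]).round(1)])
print('lower right',(L[1]+L[2])/2,ang(L[0],L[1]),np.linalg.norm(L[1]-L[2]))
T=[f(*p,75) for p in((234,190),(300,187),(328,295),(252,297))]; print('tab',np.mean(T,0))
print('right end',f(745,28,10),f(762,372,10))
go((482,343.5,110),78)
```

```text
long edges -11.6 -11.7
upper [532.775 333.8    38.   ] -11.9 -11.0 [np.float64(47.8), np.float64(29.7)]
lower right [564.85 327.15  22.  ] -11.1 47.028714632658165
tab [482.175 342.675  75.   ]
right end [610.3 363.3  10. ] [592.2 276.   10. ]
t 35.2 tcp [506.3 241.3 230.8] yaw 72.5 w 85.3 ff 0.0 F [ 0.   0.2 -0.6] q [0.44 0.36 0.23 1.44 0.   2.32]
 lin [ 3.61  -2.155  4.831] rot [-0.07  0.06 -5.53]
```

step_arm(delta_rot=[[0, 0, -5.9], [0, 0, -5.9], [0, 0, -5.9], [0, 0, -5.9], [0, 0, -5.9]], linear=[[1.3, -0.8, 1], [2.6, -1.6, 2], [3.6, -2.2, 3], [3.6, -2.2, 4], [3.6, -2.2, 4.8]], claw=[1, 1, 1, 1, 1])

```text
t: 35.7
tcp_pos: [479.8, 344.7, 109.1]
tcp_rot: [-0.0, 0.774, 0.633, -0.001]
force: [-0.1, 0.1, 0.5]
width: 85.6
finger_force: 0.0
```

step_arm(delta_rot=[[0, 0, 0], [0, 0, 0], [0, 0, 0], [0, 0, 0]], linear=[[0, 0, 0], [0, 0, 0], [0, 0, 0], [0, 0, 0]], claw=[1, 1, 1, 1])

```text
t: 36.1
tcp_pos: [481.4, 345.1, 112.9]
tcp_rot: [-0.0, 0.775, 0.632, 0.001]
force: [0.5, 0.1, 0.3]
width: 85.3
finger_force: 0.0
```

Run:
```python
from h import *
go((481,343,25),78.4)
```

```text
t 36.1 tcp [481.4 345.1 112.9] yaw 78.4 w 85.3 ff 0.0 F [0.5 0.1 0.3] q [0.62 0.47 0.09 1.19 0.   2.39]
 lin [-9.200e-02 -3.000e-03  3.517e+00] rot [ 0.07 -0.11  0.04]
```

step_arm(delta_rot=[[0, 0, 0], [0, 0, 0], [0, 0, 0], [0, 0, 0], [0, 0, 0]], linear=[[-0.08, 0, 1], [-0.08, 0, 2], [-0.08, 0, 2.8], [-0.08, 0, 3.5], [-0.08, 0, 3.5]], claw=[1, 1, 1, 1, 1])

```text
t: 36.6
tcp_pos: [478.4, 341.8, 22.1]
tcp_rot: [-0.0, 0.775, 0.632, -0.002]
force: [-1.2, -0.5, -1.0]
width: 85.6
finger_force: 0.0
```

step_arm(delta_rot=[[0, 0, 0], [0, 0, 0], [0, 0, 0], [0, 0, 0], [0, 0, 0]], linear=[[0, 0, 0], [0, 0, 0], [0, 0, 0], [0, 0, 0], [0, 0, 0]], claw=[0.8, 0.6, 0.4, 0.25, 0.1], force=20)

```text
t: 37.1
tcp_pos: [480.2, 343.2, 24.6]
tcp_rot: [-0.0, 0.774, 0.633, 0.0]
force: [-0.4, -0.8, 0.4]
width: 15.2
finger_force: 24.8
```

step_arm(delta_rot=[[0, 0, 0], [0, 0, 0], [0, 0, 0]], linear=[[0, 0, 0], [0, 0, 0], [0, 0, 0]], claw=[0.1, 0.1, 0.1], force=30)

```text
t: 37.4
tcp_pos: [480.2, 343.2, 24.6]
tcp_rot: [-0.0, 0.774, 0.633, 0.0]
force: [-0.8, 0.2, 5.7]
width: 15.7
finger_force: 31.1
```

The tab is gripped. Now I'll pull it back by 42 mm along the clamp's -x, which is the tool's -y.

step_arm(delta_rot=[[0, 0, 0], [0, 0, 0], [0, 0, 0], [0, 0, 0], [0, 0, 0]], linear=[[0, -0.15, 0], [0, -0.35, 0], [0, -0.55, 0], [0, -0.75, 0], [0, -0.95, 0]], claw=[0.1, 0.1, 0.1, 0.1, 0.1])

```text
t: 37.9
tcp_pos: [457.3, 347.7, 24.5]
tcp_rot: [0.001, 0.775, 0.632, 0.001]
force: [2.6, -1.9, 4.7]
width: 15.4
finger_force: 31.2
```

step_arm(delta_rot=[[0, 0, 0], [0, 0, 0], [0, 0, 0], [0, 0, 0], [0, 0, 0]], linear=[[0, -0.2, 0], [0, -0.4, 0], [0, -0.6, 0], [0, -0.72, 0], [0, -0.72, 0]], claw=[0.1, 0.1, 0.1, 0.1, 0.1])

```text
t: 38.4
tcp_pos: [438.9, 351.3, 24.5]
tcp_rot: [0.0, 0.774, 0.633, 0.0]
force: [0.6, -1.9, 6.7]
width: 15.6
finger_force: 31.3
```

Run:
```python
from h import *
go()
```

```text
t 38.4 tcp [438.9 351.3  24.5] yaw 78.5 w 15.6 ff 31.3 F [ 0.6 -1.9  6.7] q [ 0.68  0.5  -0.11  0.96 -0.    2.45]
 lin [0. 0. 0.] rot [ 0.03 -0.01 -0.  ]
```

The jaw has moved back 42 mm. I'll release, rise, and turn for the terrace.

step_arm(delta_rot=[[0, 0, 0], [0, 0, 0], [0, 0, 0], [0, 0, 0], [0, 0, 0]], linear=[[0, 0, 0], [0, 0, 0], [0, 0, 0], [0, 0, -0.6], [0, 0, -1.5]], claw=[0.25, 0.35, 0.5, 0.6, 0.6])

```text
t: 38.9
tcp_pos: [436.9, 350.1, 59.4]
tcp_rot: [-0.0, 0.774, 0.633, -0.003]
force: [-0.0, 0.7, 0.1]
width: 51.1
finger_force: 0.0
```

step_arm(delta_rot=[[0, 0, 0], [0, 0, -8], [0, 0, -16], [0, 0, -24], [0, 0, -32]], linear=[[0, 0, -1], [0, 0.8, -2.5], [0, 1.8, -3.2], [0, 2.8, -3.2], [0, 3.8, -3.2]], claw=[0.6, 0.6, 0.6, 0.6, 0.6])

```text
t: 39.4
tcp_pos: [532.9, 332.5, 142.0]
tcp_rot: [-0.0, 0.568, 0.823, 0.0]
force: [0.5, -0.1, 0.1]
width: 51.2
finger_force: 0.0
```

step_arm(delta_rot=[[0, 0, -8], [0, 0, -16], [0, 0, -24], [0, 0, -32], [0, 0, -40]], linear=[[0, 0, 0], [0, 0, 0], [0, 0, 0], [0, 0, 0], [0, 0, 0]], claw=[0.6, 0.6, 0.6, 0.6, 0.6])

```text
t: 39.9
tcp_pos: [531.4, 332.2, 140.3]
tcp_rot: [-0.001, 0.252, 0.968, -0.001]
force: [-0.6, -0.2, 1.1]
width: 51.2
finger_force: 0.0
```

Run:
```python
from h import *
go((532.5,334.5,110),168.4)
```

```text
t 39.9 tcp [531.4 332.2 140.3] yaw 150.8 w 51.2 ff 0.0 F [-0.6 -0.2  1.1] q [0.56 0.53 0.26 1.3  0.   1.07]
 lin [0.006 0.104 1.212] rot [ -0.09  -0.12 -17.59]
```

step_arm(delta_rot=[[0, 0, -8], [0, 0, -16], [0, 0, -17.6], [0, 0, -17.6], [0, 0, -17.6]], linear=[[0, 0.1, 0.8], [0, 0.1, 1.6], [0, 0.1, 2.4], [0, 0.1, 3.2], [0, 0.1, 3.2]], claw=[0.65, 0.65, 0.65, 0.65, 0.65])

```text
t: 40.4
tcp_pos: [530.2, 332.9, 57.1]
tcp_rot: [-0.004, 0.104, 0.995, -0.003]
force: [-0.5, -0.7, -0.9]
width: 55.5
finger_force: 0.0
```

step_arm(delta_rot=[[0, 0, 0], [0, 0, 0], [0, 0, 0], [0, 0, 0]], linear=[[0, 0, 0], [0, 0, 0], [0, 0, 0], [0, 0, 0]], claw=[0.65, 0.65, 0.65, 0.65])

```text
t: 40.8
tcp_pos: [533.8, 334.9, 62.4]
tcp_rot: [0.0, 0.104, 0.995, 0.001]
force: [0.4, 0.1, 0.5]
width: 55.5
finger_force: 0.0
```

Run:
```python
from h import *
go((532.5,334.5,0),168.4)
```

```text
t 40.8 tcp [533.8 334.9  62.4] yaw 168.1 w 55.5 ff 0.0 F [0.4 0.1 0.5] q [0.56 0.58 0.14 1.13 0.   0.77]
 lin [ 0.048 -0.028  2.495] rot [ 0.06  0.04 -0.32]
```

step_arm(delta_rot=[[0, 0, -0.3], [0, 0, -0.3], [0, 0, -0.3], [0, 0, -0.3], [0, 0, -0.3]], linear=[[0.04, -0.02, 0.7], [0.04, -0.02, 1.4], [0.04, -0.02, 2], [0.04, -0.02, 2.4], [0.04, -0.02, 2.4]], claw=[0.65, 0.65, 0.65, 0.65, 0.65])

```text
t: 41.3
tcp_pos: [531.0, 333.5, -0.2]
tcp_rot: [-0.002, 0.101, 0.995, -0.001]
force: [-0.2, -0.3, 0.1]
width: 55.6
finger_force: 0.0
```

step_arm(delta_rot=[[0, 0, 0], [0, 0, 0], [0, 0, 0], [0, 0, 0]], linear=[[0, 0, 0], [0, 0, 0], [0, 0, 0], [0, 0, 0]], claw=[0.65, 0.65, 0.6, 0.55], force=20)

```text
t: 41.7
tcp_pos: [532.4, 334.5, 2.0]
tcp_rot: [0.0, 0.101, 0.995, 0.0]
force: [-0.1, 0.7, -0.4]
width: 47.0
finger_force: 0.0
```

Run:
```python
from h import *
go((532.5,334.5,-1),168.4)
```

```text
t 41.7 tcp [532.4 334.5   2. ] yaw 168.4 w 47.0 ff 0.0 F [-0.1  0.7 -0.4] q [0.56 0.64 0.07 1.   0.   0.76]
 lin [-0.002  0.002  0.118] rot [ 0.03  0.01 -0.01]
```

step_arm(delta_rot=[[0, 0, 0], [0, 0, 0], [0, 0, 0], [0, 0, 0], [0, 0, 0]], linear=[[0, 0, 0.1], [0, 0, 0.1], [0, 0, 0.1], [0, 0, 0.1], [0, 0, 0.1]], claw=[0.52, 0.48, 0.44, 0.41, 0.38], force=20)

```text
t: 42.2
tcp_pos: [532.0, 334.2, -1.4]
tcp_rot: [-0.0, 0.101, 0.995, -0.0]
force: [0.2, -1.0, -0.9]
width: 32.3
finger_force: 0.0
```

step_arm(delta_rot=[[0, 0, 0], [0, 0, 0], [0, 0, 0], [0, 0, 0], [0, 0, 0]], linear=[[0, 0, 0], [0, 0, 0], [0, 0, 0], [0, 0, 0], [0, 0, 0]], claw=[0.35, 0.32, 0.28, 0.25, 0.25], force=30)

```text
t: 42.7
tcp_pos: [532.1, 334.2, -1.1]
tcp_rot: [-0.0, 0.101, 0.995, -0.0]
force: [-0.3, -0.6, 0.9]
width: 29.2
finger_force: 30.7
```

The terrace is gripped (29.2 mm, TCP z = -1.1, so its underside is at TCP + 11). Lifting straight up.

step_arm(delta_rot=[[0, 0, 0], [0, 0, 0], [0, 0, 0], [0, 0, 0], [0, 0, 0]], linear=[[0, 0, 0], [0, 0, -0.2], [0, 0, -0.5], [0, 0, -1], [0, 0, -1.6]], claw=[0.2, 0.2, 0.2, 0.2, 0.2], force=70)

```text
t: 43.2
tcp_pos: [531.6, 333.9, 39.2]
tcp_rot: [-0.001, 0.101, 0.995, -0.0]
force: [0.7, 0.3, -0.2]
width: 28.5
finger_force: 69.3
```

step_arm(delta_rot=[[0, 0, 0], [0, 0, 0], [0, 0, 0], [0, 0, 0], [0, 0, 0]], linear=[[0, 0, -1], [0, 0, -2], [0, 0, -3.5], [0, 0, -5], [0, 0, -6]], claw=[0.2, 0.2, 0.2, 0.2, 0.2])

```text
t: 43.7
tcp_pos: [533.0, 334.7, 193.1]
tcp_rot: [0.001, 0.101, 0.995, 0.001]
force: [1.1, 0.8, -1.5]
width: 27.7
finger_force: 69.4
```

Run:
```python
from h import *
go((629,-281,230),90)
```

```text
t 43.7 tcp [533.  334.7 193.1] yaw 168.4 w 27.7 ff 69.4 F [ 1.1  0.8 -1.5] q [0.56 0.51 0.36 1.42 0.   0.76]
 lin [ -8.724 -23.348  -1.524] rot [2.500e-01 1.000e-02 7.839e+01]
```

step_arm(delta_rot=[[0, 0, -8], [0, 0, -16], [0, 0, -24], [0, 0, -32], [0, 0, -40]], linear=[[-0.5, -1.2, -0.3], [-1.1, -2.6, -0.6], [-1.8, -4.1, -0.9], [-2.5, -5.6, -1.2], [-3.2, -7.1, -1.5]], claw=[0.2, 0.2, 0.2, 0.2, 0.2])

```text
t: 44.2
tcp_pos: [574.8, 142.8, 227.6]
tcp_rot: [0.0, -0.248, 0.969, 0.0]
force: [0.3, -0.0, -1.5]
width: 28.5
finger_force: 69.4
```

Run:
```python
from h import *
go((629,-97,230),-90)
```

```text
t 44.2 tcp [574.8 142.8 227.6] yaw -151.3 w 28.5 ff 69.4 F [ 0.3 -0.  -1.5] q [ 0.24  0.42  0.32  1.47  0.   -0.26]
 lin [ 2.712 -9.451 -0.095] rot [-1.000e-02  1.000e-02 -6.126e+01]
```

step_arm(delta_rot=[[0, 0, -8], [0, 0, -16], [0, 0, -24], [0, 0, -32], [0, 0, -40]], linear=[[0.4, -1.6, 0], [0.8, -3.2, 0], [1.3, -4.8, 0], [1.8, -6.4, 0], [2.3, -8, 0]], claw=[0.2, 0.2, 0.2, 0.2, 0.2])

```text
t: 44.7
tcp_pos: [619.3, -60.7, 227.4]
tcp_rot: [0.0, -0.564, 0.826, -0.0]
force: [-0.3, -0.8, -2.2]
width: 28.2
finger_force: 69.4
```

step_arm(delta_rot=[[0, 0, -8], [0, 0, -16], [0, 0, -21], [0, 0, -21], [0, 0, -21]], linear=[[0, 0, 0], [0, 0, 0], [0, 0, 0], [0, 0, 0], [0, 0, 0]], claw=[0.2, 0.2, 0.2, 0.2, 0.2])

```text
t: 45.2
tcp_pos: [619.3, -59.1, 226.9]
tcp_rot: [-0.0, -0.703, 0.712, -0.0]
force: [-0.2, 0.4, -2.0]
width: 27.9
finger_force: 69.5
```

Run:
```python
from h import *
go((629,-97,230),-90)
```

```text
t 45.2 tcp [619.3 -59.1 226.9] yaw -90.7 w 27.9 ff 69.5 F [-0.2  0.4 -2. ] q [-0.09  0.49  0.42  1.5  -0.   -1.65]
 lin [ 1.513 -0.409 -0.125] rot [ 0.01 -0.01 -0.72]
```

step_arm(delta_rot=[[0, 0, -0.5], [0, 0, -0.5], [0, 0, -0.5], [0, 0, -0.5], [0, 0, -0.5]], linear=[[0.7, -0.2, 0], [1.5, -0.4, -0.1], [1.5, -0.4, -0.1], [1.5, -0.4, -0.1], [1.5, -0.4, -0.1]], claw=[0.2, 0.2, 0.2, 0.2, 0.2])

```text
t: 45.7
tcp_pos: [628.7, -96.0, 228.7]
tcp_rot: [-0.0, -0.706, 0.708, 0.0]
force: [0.8, -0.3, -2.4]
width: 27.9
finger_force: 69.6
```

Run:
```python
from h import *
go()
c=snap('wrist','w14'); domes(c); print(np.array(c['position']).round(1))
s=c['image'].sum(2).astype(int)
print('col280',list(enumerate(s[180:240,280],180))[::2]); print('near',list(enumerate(s[300:400,280],300))[::2]); print('row',[(i,v) for i,v in enumerate(s[225,180:390],180)][::3])
_,p,M=st(); T=R.from_euler('z',-90,degrees=True).as_matrix()@np.diag([1,-1,-1.])
# expected pixel of terrace corners if perfectly centred at TCP
zb=p[2]+11.1
for n,d in {'lowfar_b':(33,0,0),'lowfar_t':(33,0,12),'upfar_t':(24,0,28),'upnear_t':(-24,0,28),'lownear_t':(-33,0,12),'L':(20,24,12),'Rr':(20,-24,12)}.items():
    w=p+T@[d[0],d[1],0]; print(n,proj(c,(w[0],w[1],zb+d[2])))
cv2.imwrite('pics/w14v.png',c['image'])
```

```text
t 45.7 tcp [628.7 -96.  228.7] yaw -90.1 w 27.9 ff 69.6 F [ 0.8 -0.3 -2.4] q [-0.15  0.52  0.47  1.53  0.   -1.72]
 lin [0. 0. 0.] rot [0.06 0.01 0.  ]
 dome bbox (236, 173, 91, 29) ctr [627.8 -45. ] r 56.1 res 1.1
 dome bbox (68, 105, 93, 77) ctr [ 804.1 -131.9] r 45.1 res 6.6
 dome bbox (215, 13, 134, 142) ctr [ 626.5 -189.2] r 68.2 res 0.5
[ 628.  -162.4  397. ]
col280 [(180, np.int64(258)), (182, np.int64(262)), (184, np.int64(235)), (186, np.int64(180)), (188, np.int64(180)), (190, np.int64(185)), (192, np.int64(190)), (194, np.int64(188)), (196, np.int64(184)), (198, np.int64(185)), (200, np.int64(166)), (202, np.int64(135)), (204, np.int64(130)), (206, np.int64(160)), (208, np.int64(229)), (210, np.int64(259)), (212, np.int64(262)), (214, np.int64(261)), (216, np.int64(261)), (218, np.int64(254)), (220, np.int64(261)), (222, np.int64(261)), (224, np.int64(255)), (226, np.int64(258)), (228, np.int64(231)), (230, np.int64(127)), (232, np.int64(115)), (234, np.int64(109)), (236, np.int64(114)), (238, np.int64(115))]
near [(300, np.int64(114)), (302, np.int64(107)), (304, np.int64
[... 2028 characters left out ...]
), (315, np.int64(258)), (318, np.int64(260)), (321, np.int64(254)), (324, np.int64(255)), (327, np.int64(263)), (330, np.int64(260)), (333, np.int64(265)), (336, np.int64(244)), (339, np.int64(309)), (342, np.int64(321)), (345, np.int64(317)), (348, np.int64(323)), (351, np.int64(321)), (354, np.int64(402)), (357, np.int64(618)), (360, np.int64(634)), (363, np.int64(630)), (366, np.int64(617)), (369, np.int64(601)), (372, np.int64(620)), (375, np.int64(630)), (378, np.int64(640)), (381, np.int64(633)), (384, np.int64(623)), (387, np.int64(627))]
lowfar_b [278.8 193.9]
lowfar_t [278.7 200.1]
upfar_t [278.7 233.7]
upnear_t [279.1 347.1]
lownear_t [279.3 342.9]
L [337.  230.7]
Rr [220.7 231. ]
```

View pics/w14v.png

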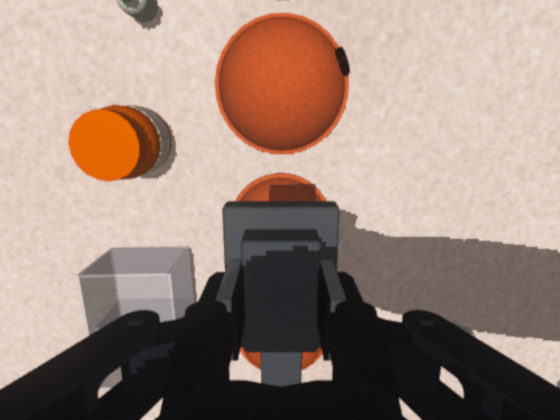

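The terrace is level in the grip: the lower layer's far edge is at row 200, the upper's near edge at row 351, and its columns run 223–338. Compared with a centred grip it sits -2.3 mm in tool x and +0.8 mm in tool y. The big dome is clear at (282,84). Target TCP is (627.3,-191.5).

step_arm(delta_rot=[[0, 0, 0], [0, 0, 0], [0, 0, 0], [0, 0, 0], [0, 0, 0]], linear=[[1.2, 0.05, 1], [2.4, 0.05, 2], [3.6, 0.05, 3], [3.82, 0.05, 4], [3.82, 0.05, 5]], claw=[0.2, 0.2, 0.2, 0.2, 0.2])

```text
t: 46.25
tcp_pos: [627.1, -193.2, 102.7]
tcp_rot: [-0.0, -0.706, 0.708, 0.0]
force: [0.6, 0.6, -1.6]
width: 28.1
finger_force: 69.6
```

step_arm(delta_rot=[[0, 0, 0], [0, 0, 0], [0, 0, 0], [0, 0, 0], [0, 0, 0]], linear=[[0, 0, 0.6], [0, 0, 1.1], [0, 0, 1.1], [0, 0, 1.1], [0, 0, 1.1]], claw=[0.2, 0.2, 0.2, 0.2, 0.2])

```text
t: 46.75
tcp_pos: [628.4, -192.2, 77.7]
tcp_rot: [0.0, -0.707, 0.708, -0.001]
force: [-0.3, 0.4, -1.0]
width: 27.9
finger_force: 69.6
```

Run:
```python
from h import *
go((627.3,-191.5,50),-90)
```

```text
t 46.8 tcp [ 628.4 -192.2   77.7] yaw -90.1 w 27.9 ff 69.6 F [-0.3  0.4 -1. ] q [-0.3   0.62  0.26  1.2  -0.   -1.87]
 lin [-0.029  0.046  1.109] rot [-0.09 -0.06 -0.09]
```

step_arm(delta_rot=[[0, 0, 0], [0, 0, 0], [0, 0, 0], [0, 0, 0], [0, 0, 0]], linear=[[-0.03, 0.04, 0.4], [-0.03, 0.04, 0.8], [-0.03, 0.04, 1.06], [-0.03, 0.04, 1.06], [-0.03, 0.04, 1.06]], claw=[0.2, 0.2, 0.2, 0.2, 0.2])

```text
t: 47.25
tcp_pos: [626.0, -191.4, 49.2]
tcp_rot: [-0.001, -0.706, 0.708, 0.001]
force: [0.5, -0.2, -1.2]
width: 28.2
finger_force: 69.6
```

step_arm(delta_rot=[[0, 0, 0], [0, 0, 0], [0, 0, 0]], linear=[[0, 0, 0], [0, 0, 0], [0, 0, 0]], claw=[0.2, 0.2, 0.2])

```text
t: 47.55
tcp_pos: [626.6, -191.6, 50.1]
tcp_rot: [-0.0, -0.706, 0.708, -0.0]
force: [-0.2, 0.6, -1.7]
width: 28.2
finger_force: 69.6
```

Run:
```python
from h import *
go((627.3,-191.5,48),-90)
```

```text
t 47.5 tcp [ 626.6 -191.6   50.1] yaw -90.1 w 28.2 ff 69.6 F [-0.2  0.6 -1.7] q [-0.3   0.64  0.21  1.14 -0.   -1.87]
 lin [-0.003 -0.029  0.084] rot [ 0.01 -0.02 -0.12]
```

step_arm(delta_rot=[[0, 0, 0], [0, 0, 0], [0, 0, 0], [0, 0, 0]], linear=[[0, -0.03, 0.04], [0, -0.03, 0.08], [0, -0.03, 0.08], [0, -0.03, 0.08]], claw=[0.2, 0.2, 0.2, 0.2])

```text
t: 47.95
tcp_pos: [627.0, -191.4, 47.6]
tcp_rot: [-0.0, -0.706, 0.708, 0.0]
force: [-0.0, 0.0, -1.1]
width: 28.1
finger_force: 69.6
```

step_arm(delta_rot=[[0, 0, 0], [0, 0, 0], [0, 0, 0]], linear=[[0, 0, 0.02], [0, 0, 0.04], [0, 0, 0.04]], claw=[0.2, 0.2, 0.2])

```text
t: 48.25
tcp_pos: [627.1, -191.5, 47.0]
tcp_rot: [-0.0, -0.706, 0.708, 0.0]
force: [-1.0, 0.6, 0.2]
width: 28.1
finger_force: 69.8
```

step_arm(delta_rot=[[0, 0, 0], [0, 0, 0], [0, 0, 0]], linear=[[0, 0, 0.02], [0, 0, 0.04], [0, 0, 0.04]], claw=[0.2, 0.2, 0.2])

```text
t: 48.55
tcp_pos: [627.1, -191.5, 46.9]
tcp_rot: [-0.0, -0.706, 0.708, -0.0]
force: [-2.1, 1.0, 5.8]
width: 28.3
finger_force: 70.5
```

step_arm(delta_rot=[[0, 0, 0], [0, 0, 0], [0, 0, 0], [0, 0, 0], [0, 0, 0]], linear=[[0, 0, -0.04], [0, 0, -0.04], [0, 0, -0.04], [0, 0, -0.04], [0, 0, -0.04]], claw=[0.2, 0.3, 0.34, 0.37, 0.4], force=20)

```text
t: 49.05
tcp_pos: [627.1, -191.5, 46.4]
tcp_rot: [-0.0, -0.706, 0.708, 0.0]
force: [-0.2, 0.1, -0.1]
width: 34.2
finger_force: 0.0
```

step_arm(delta_rot=[[0, 0, 0], [0, 0, 0], [0, 0, 0], [0, 0, 0], [0, 0, 0]], linear=[[0, 0, 0], [0, 0, 0], [0, 0, 0], [0, 0, 0], [0, 0, 0]], claw=[0.45, 0.5, 0.55, 0.6, 0.65])

```text
t: 49.55
tcp_pos: [627.1, -191.5, 46.7]
tcp_rot: [-0.0, -0.706, 0.708, 0.0]
force: [-0.4, -0.4, 0.4]
width: 55.7
finger_force: 0.0
```

step_arm(delta_rot=[[0, 0, 0], [0, 0, 0], [0, 0, 0], [0, 0, 0], [0, 0, 0]], linear=[[0, 0, -0.5], [0, 0, -1.5], [0, 0, -3], [-1.5, 0, -4.5], [-3, 0, -5.5]], claw=[0.7, 0.7, 0.7, 0.7, 0.7])

```text
t: 50.05
tcp_pos: [628.1, -117.3, 187.9]
tcp_rot: [0.001, -0.705, 0.709, -0.001]
force: [1.6, -0.8, -0.2]
width: 59.5
finger_force: 0.0
```

step_arm(delta_rot=[[0, 0, 0], [0, 0, 0], [0, 0, 0], [0, 0, 0]], linear=[[-0.5, 0, -0.8], [-0.8, 0, -1.8], [-0.8, 0, -1.8], [-0.8, 0, -1.8]], claw=[0.7, 0.7, 0.7, 0.7])

```text
t: 50.45
tcp_pos: [627.9, -96.4, 230.6]
tcp_rot: [0.0, -0.707, 0.708, -0.001]
force: [-0.6, -0.3, -0.2]
width: 59.8
finger_force: 0.0
```

Run:
```python
from h import *
go((505,245,225),78.4)
c=snap('wrist','w15'); domes(c); on_dome(c,(627,-189),70); on_dome(c,(627,-189),86)
t=snap('top','t15'); on_dome(t,(630,-189),70); on_dome(t,(631,-44),59); on_dome(t,(630,95),59); domes(t,600)
```

```text
t 50.5 tcp [627.9 -96.4 230.6] yaw -90.1 w 59.8 ff 0.0 F [-0.6 -0.3 -0.2] q [-0.15  0.52  0.47  1.52 -0.   -1.72]
 lin [-13.648   4.936   0.203] rot [ 5.0000e-02 -1.5000e-01 -1.6848e+02]
 dome bbox (236, 290, 92, 80) ctr [626.7  96.6] r 57.6 res 1.7
 dome bbox (230, 173, 102, 93) ctr [628.  -43.8] r 57.2 res 1.7
 dome bbox (69, 106, 93, 76) ctr [ 804.1 -132. ] r 45.4 res 6.4
 dome bbox (215, 14, 134, 141) ctr [ 626.5 -189.1] r 68.2 res 0.5
  on ([281.0, 81.0], 4445.0, [626.5, -188.6, 65.0, 46.9, 89.9], [626.4, -188.4, 39.0])
  on ([281.0, 81.0], 4445.0, [626.6, -187.3, 61.8, 44.6, 89.8], [626.4, -187.1, 37.1])
  on ([328.0, 182.0], 246.0, [630.5, -46.4, 41.8, 55.8, 0.5], [630.5, -44.8, 33.4])
  on ([280.0, 181.0], 257.5, [631.0, 95.8, 41.7, 58.7, 0.9], [631.1, 95.7, 34.3])
 dome bbox (308, 167, 37, 37) ctr [631.6 -44.5] r 55.4 res 0.8
 dome bbox (262, 167, 37, 36) ctr [629.9  94.9] r 55.4 res 1.4
 dome bbox (522, 94, 38, 59) ctr [ 837.3 -712.9] r 96.9 res 35.8
 dome bbox (425, 58, 60, 40) ctr [ 982.4 -446.4] r 92.7 res 18.3
```

The terrace is centred within 1 mm, at (626.5,-188.6) against the dome's (626.5,-189.1). Now I'll go back to the clamp to push the jaw home.

step_arm(delta_rot=[[0, 0, 4], [0, 0, 8], [0, 0, 11.6], [0, 0, 11.6], [0, 0, 11.6]], linear=[[-1.6, 0.7, 0], [-3.2, 1.4, 0], [-4.8, 2.1, 0], [-6.4, 2.8, 0], [-8, 3.5, 0]], claw=[0.8, 0.8, 0.8, 0.8, 0.8])

```text
t: 51.05
tcp_pos: [538.7, 104.2, 227.7]
tcp_rot: [-0.002, -0.631, 0.776, 0.001]
force: [0.1, 0.2, -0.3]
width: 68.4
finger_force: 0.0
```

step_arm(delta_rot=[[0, 0, 0], [0, 0, 0], [0, 0, 0], [0, 0, 0], [0, 0, 0]], linear=[[-1.6, 0.3, 0.4], [-3.2, 0.6, 0.8], [-4.8, 0.9, 1.2], [-6.4, 1.2, 1.6], [-8, 1.5, 2]], claw=[0.8, 0.8, 0.8, 0.8, 0.8])

```text
t: 51.55
tcp_pos: [543.5, 307.7, 177.2]
tcp_rot: [-0.002, -0.631, 0.776, 0.0]
force: [0.8, -0.7, 0.7]
width: 68.0
finger_force: 0.0
```

step_arm(delta_rot=[[0, 0, 0], [0, 0, 0], [0, 0, 0]], linear=[[0, 0, 0], [0, 0, 0], [0, 0, 0]], claw=[0.8, 0.8, 0.8])

```text
t: 51.85
tcp_pos: [544.1, 305.8, 178.6]
tcp_rot: [-0.001, -0.631, 0.776, 0.0]
force: [-0.6, -0.1, 0.5]
width: 68.4
finger_force: 0.0
```

Run:
```python
from h import *
go((438.9,351.3,90),-101.6)
```

```text
t 51.9 tcp [544.1 305.8 178.6] yaw -101.8 w 68.4 ff 0.0 F [-0.6 -0.1  0.5] q [ 0.51  0.51  0.32  1.39 -0.   -0.85]
 lin [-0.928  4.483  3.549] rot [ 0.1  -0.1  -0.19]
```

step_arm(delta_rot=[[0, 0, 0], [0, 0, 0], [0, 0, 0], [0, 0, 0], [0, 0, 0]], linear=[[-0.4, 1.5, 0.5], [-0.7, 3, 1.2], [-0.93, 4.48, 2], [-0.93, 4.48, 3], [-0.93, 4.48, 3.5]], claw=[0.8, 0.8, 0.8, 0.8, 0.8])

```text
t: 52.35
tcp_pos: [438.0, 350.9, 90.7]
tcp_rot: [-0.001, -0.631, 0.776, 0.0]
force: [-0.2, 0.6, 0.2]
width: 68.1
finger_force: 0.0
```

step_arm(delta_rot=[[0, 0, 0], [0, 0, 0], [0, 0, 0], [0, 0, 0]], linear=[[0, 0, 0], [0, 0, 0], [0, 0, 0], [0, 0, 0]], claw=[0.8, 0.8, 0.8, 0.8])

```text
t: 52.75
tcp_pos: [440.5, 352.9, 92.9]
tcp_rot: [0.001, -0.631, 0.776, 0.0]
force: [-0.3, 0.4, 0.5]
width: 68.4
finger_force: 0.0
```

Run:
```python
from h import *
go((438.9,351.3,25),-101.6)
```

```text
t 52.8 tcp [440.5 352.9  92.9] yaw -101.8 w 68.4 ff 0.0 F [-0.3  0.4  0.5] q [ 0.68  0.44 -0.02  1.11  0.   -0.69]
 lin [0.079 0.05  2.718] rot [-0.04  0.08 -0.18]
```

step_arm(delta_rot=[[0, 0, 0], [0, 0, 0], [0, 0, 0], [0, 0, 0], [0, 0, 0]], linear=[[0.07, 0.04, 0.8], [0.07, 0.04, 1.6], [0.07, 0.04, 2.3], [0.07, 0.04, 2.7], [0.07, 0.04, 2.7]], claw=[0.8, 0.8, 0.8, 0.8, 0.8])

```text
t: 53.25
tcp_pos: [437.1, 350.5, 23.1]
tcp_rot: [-0.002, -0.631, 0.776, 0.0]
force: [-1.1, 0.3, -0.6]
width: 68.4
finger_force: 0.0
```

step_arm(delta_rot=[[0, 0, 0], [0, 0, 0], [0, 0, 0], [0, 0, 0], [0, 0, 0]], linear=[[0, 0, 0], [0, 0, 0], [0, 0, 0], [0, 0, 0], [0, 0, 0]], claw=[0.7, 0.5, 0.35, 0.2, 0.1], force=20)

```text
t: 53.75
tcp_pos: [438.3, 351.5, 25.1]
tcp_rot: [0.0, -0.631, 0.775, 0.0]
force: [0.5, 0.5, 2.0]
width: 15.7
finger_force: 24.2
```

step_arm(delta_rot=[[0, 0, 0], [0, 0, 0], [0, 0, 0]], linear=[[0, 0, 0], [0, 0, 0], [0, 0, 0]], claw=[0.1, 0.1, 0.1], force=30)

```text
t: 54.05
tcp_pos: [438.3, 351.5, 25.1]
tcp_rot: [0.0, -0.631, 0.776, 0.0]
force: [-0.3, -0.9, 5.1]
width: 15.2
finger_force: 31.1
```

step_arm(delta_rot=[[0, 0, 0], [0, 0, 0], [0, 0, 0], [0, 0, 0], [0, 0, 0]], linear=[[0, -0.15, 0], [0, -0.35, 0], [0, -0.55, 0], [0, -0.75, 0], [0, -0.95, 0]], claw=[0.1, 0.1, 0.1, 0.1, 0.1])

```text
t: 54.55
tcp_pos: [460.4, 347.1, 25.1]
tcp_rot: [-0.0, -0.632, 0.775, 0.001]
force: [-2.6, 0.1, 7.4]
width: 15.5
finger_force: 31.2
```

step_arm(delta_rot=[[0, 0, 0], [0, 0, 0], [0, 0, 0], [0, 0, 0], [0, 0, 0]], linear=[[0, -0.2, 0], [0, -0.4, 0], [0, -0.6, 0], [0, -0.72, 0], [0, -0.72, 0]], claw=[0.1, 0.1, 0.1, 0.1, 0.1])

```text
t: 55.05
tcp_pos: [478.8, 343.5, 25.1]
tcp_rot: [0.0, -0.631, 0.775, 0.001]
force: [-2.9, 1.2, 5.7]
width: 15.6
finger_force: 31.1
```

step_arm(delta_rot=[[0, 0, 0], [0, 0, 0], [0, 0, 0]], linear=[[0, -0.03, 0], [0, -0.05, 0], [0, -0.05, 0]], claw=[0.1, 0.1, 0.1])

```text
t: 55.35
tcp_pos: [479.5, 343.3, 25.1]
tcp_rot: [0.0, -0.632, 0.775, 0.001]
force: [-2.9, 1.2, 6.4]
width: 15.6
finger_force: 31.1
```

step_arm(delta_rot=[[0, 0, 0], [0, 0, 0], [0, 0, 0]], linear=[[0, -0.03, 0], [0, -0.05, 0], [0, -0.05, 0]], claw=[0.1, 0.1, 0.1])

```text
t: 55.65
tcp_pos: [480.6, 343.1, 25.1]
tcp_rot: [0.0, -0.632, 0.775, 0.001]
force: [-1.8, 1.2, 7.7]
width: 15.8
finger_force: 31.2
```

step_arm(delta_rot=[[0, 0, 0], [0, 0, 0], [0, 0, 0]], linear=[[0, -0.02, 0], [0, -0.04, 0], [0, -0.04, 0]], claw=[0.1, 0.1, 0.1])

```text
t: 55.95
tcp_pos: [481.6, 342.9, 25.1]
tcp_rot: [0.0, -0.632, 0.775, 0.001]
force: [-3.0, 1.5, 6.2]
width: 15.5
finger_force: 31.1
```

step_arm(delta_rot=[[0, 0, 0], [0, 0, 0], [0, 0, 0]], linear=[[0, -0.02, 0], [0, -0.04, 0], [0, -0.04, 0]], claw=[0.1, 0.1, 0.1])

```text
t: 56.25
tcp_pos: [482.2, 342.8, 25.1]
tcp_rot: [-0.0, -0.632, 0.775, 0.001]
force: [-4.3, 1.3, 7.3]
width: 15.8
finger_force: 31.2
```

step_arm(delta_rot=[[0, 0, 0], [0, 0, 0], [0, 0, 0]], linear=[[0, -0.02, 0], [0, -0.04, 0], [0, -0.04, 0]], claw=[0.1, 0.1, 0.1])

```text
t: 56.55
tcp_pos: [482.1, 342.7, 25.1]
tcp_rot: [-0.001, -0.632, 0.775, 0.002]
force: [-5.9, 1.4, 8.5]
width: 15.5
finger_force: 31.4
```

step_arm(delta_rot=[[0, 0, 0], [0, 0, 0], [0, 0, 0]], linear=[[0, -0.02, 0], [0, -0.04, 0], [0, -0.04, 0]], claw=[0.1, 0.1, 0.1])

```text
t: 56.85
tcp_pos: [482.1, 342.8, 25.1]
tcp_rot: [-0.001, -0.632, 0.775, 0.003]
force: [-8.3, 2.4, 9.8]
width: 15.5
finger_force: 31.7
```

The hard stop is at x = 482.2: the force rises while the position holds, so the jaw is fully home. I'll release and rise, then do the final check.

step_arm(delta_rot=[[0, 0, 0], [0, 0, 0], [0, 0, 0], [0, 0, 0], [0, 0, 0]], linear=[[0, 0.02, 0], [0, 0.02, 0], [0, 0.02, 0], [0, 0.02, 0], [0, 0.02, 0]], claw=[0.2, 0.3, 0.4, 0.5, 0.6], force=20)

```text
t: 57.35
tcp_pos: [484.7, 341.1, 23.9]
tcp_rot: [-0.001, -0.631, 0.776, 0.0]
force: [0.3, -0.2, 0.1]
width: 51.1
finger_force: 0.0
```

step_arm(delta_rot=[[0, 0, 0], [0, 0, 0], [0, 0, 0], [0, 0, 0], [0, 0, 0]], linear=[[0, 0, -0.5], [0, 0, -1.5], [0, 0, -3], [0, 0, -4.5], [0, 0, -6]], claw=[0.6, 0.6, 0.6, 0.6, 0.6])

```text
t: 57.85
tcp_pos: [484.7, 341.3, 176.7]
tcp_rot: [0.0, -0.631, 0.776, 0.0]
force: [0.5, -0.1, -1.2]
width: 51.2
finger_force: 0.0
```

step_arm(delta_rot=[[0, 0, 0], [0, 0, 0], [0, 0, 0], [0, 0, 0], [0, 0, 0]], linear=[[1.5, 1.5, -0.5], [3, 3, -1], [4, 4, -1], [4, 4, -1], [4, 4, -1]], claw=[0.6, 0.6, 0.6, 0.6, 0.6])

```text
t: 58.35
tcp_pos: [366.3, 263.7, 200.8]
tcp_rot: [0.001, -0.631, 0.776, 0.0]
force: [0.1, 1.0, 0.7]
width: 51.4
finger_force: 0.0
```

Run:
```python
from h import *
go()
t=snap('top','t16'); s=snap('scene','s16')
on_dome(t,(630,-189),70); on_dome(t,(631,-44),59); on_dome(t,(630,95),59); domes(t,600)
for n in('top0','t16'):
    c=load(n)
    for b in blobs(c,cv2.inRange(c['image'],(0,0,0),(25,25,25))[200:260,160:240],75,8,200): print('tab',n,b[0],b[1])
m=lambda c:cv2.GaussianBlur(c['image'],(5,5),0).astype(int)
for a,b in(('scene0','s16'),('top0','t16')):
    d=(np.abs(m(load(a))-m(load(b))).sum(2)>90).astype(np.uint8)*255
    for k in cv2.findContours(d,0,2)[0]:
        if cv2.contourArea(k)>25: print(a,cv2.boundingRect(k))
```

```text
t 58.4 tcp [366.3 263.7 200.8] yaw -101.7 w 51.4 ff 0.0 F [0.1 1.  0.7] q [ 0.62  0.15 -0.13  1.3   0.   -0.74]
 lin [0. 0. 0.] rot [-0.07  0.1  -0.  ]
  on ([377.0, 183.0], 323.5, [628.4, -186.1, 64.0, 47.0, 89.6], [628.9, -186.6, 37.6])
  on ([328.0, 182.0], 274.0, [630.5, -44.9, 41.7, 59.0, 1.0], [630.5, -44.9, 34.5])
  on ([280.0, 181.0], 255.5, [631.1, 95.8, 41.7, 58.7, 1.0], [631.1, 95.7, 34.3])
 dome bbox (400, 170, 37, 35) ctr [ 630.1 -325.3] r 55.5 res 2.3
 dome bbox (308, 167, 37, 36) ctr [632.  -44.5] r 55.2 res 2.5
 dome bbox (262, 167, 37, 36) ctr [630.1  95. ] r 55.4 res 1.1
 dome bbox (352, 165, 44, 43) ctr [ 630.4 -188.8] r 66.2 res 1.4
 dome bbox (522, 94, 38, 59) ctr [ 836.1 -718.5] r 101.3 res 35.0
 dome bbox (425, 58, 60, 40) ctr [ 987.6 -448.2] r 91.4 res 27.6
tab top0 [33.0, 30.0] 25.0
tab t16 [52.0, 54.0] 33.0
tab t16 [33.0, 53.0] 36.0
tab t16 [34.0, 30.0] 24.0
scene0 (146, 256, 31, 18)
scene0 (215, 253, 25, 11)
scene0 (142, 245, 32, 12)
scene0 (210, 242, 11, 10)
scene0 (275, 239, 26, 11)
scene0 (229, 238, 10, 10)
scene0 (86, 228, 25, 24)
scene0 (281, 226, 20, 11)
scene0 (143, 209, 22, 23)
scene0 (352, 195, 22, 12)
scene0 (28, 118, 213, 70)
scene0 (214, 99, 147, 84)
scene0 (199, 53, 33, 36)
scene0 (160, 48, 18, 31)
scene0 (0, 37, 34, 50)
scene0 (307, 35, 32, 73)
scene0 (162, 29, 37, 27)
top0 (503, 408, 34, 12)
top0 (272, 387, 23, 33)
top0 (194, 385, 19, 35)
top0 (488, 345, 68, 43)
top0 (271, 332, 207, 88)
top0 (235, 318, 34, 47)
top0 (139, 279, 9, 15)
top0 (365, 241, 17, 21)
top0 (137, 240, 96, 103)
top0 (408, 231, 19, 22)
top0 (191, 202, 19, 23)
```

The only changes are the slabs, the terrace, and the arm with its shadow. The jaw's tab is back at its starting pixel. Handing in.

```bash
python3 -c "
from workcell import job
print(job.sign_off())"
```

```text
the job is handed in; nothing more can be done
None
```

I handed the job in at about 58 s. The bonded cap is balanced on the large dome, both plain slabs found (no third one was visible) are balanced on small domes, and the clamp's jaw is fully home. The last pictures put each piece within about 1–3 mm of its dome's centre and show no bystander moved. The hand-in gave no verdict.

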